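# Put the knife, chisel and brush away in the compartment tray

### The arm

A 6-joint arm with a two-finger parallel gripper is mounted at the origin on the work surface; the furniture and walls round the work are solid. World frame = base frame: x ahead of the robot, y to its left, z up, the work surface at z = 0. Lengths are in m, angles in rad, forces in N, time in s.
With the tool pointing down it reaches from about 0.325 to 0.85 m from the base axis. Payload 4.4 kg.
Tool frame: the origin (TCP) lies on the centre line of the jaws, within the pads' length; the fingertips stand 11 mm ahead of it and the grasp point (between the pads) lies 8 mm behind it; z points along the fingers, y is the line along which they close (so a half turn about z gives the same grasp; the last joint's range is limited). The gripper opens to 94 mm and grips with 3 to 60 N. Pads are 16 mm wide; open, the fingers measure 119 mm over their backs; the gripper's body (75 mm by 177 mm) begins 78 mm behind the grasp point.
Start: joints at [-1.284, 0.207, 1.542, -0, 1.393, -0.15], TCP at [0.243, -0.521, 0.185] pointing down, gripper open.
Joint ranges: [-2.73, 2.73], [-0.86, 2.22], [0.23, 2.46], [-1.11, 4.25], [0.08, 2.63], [-2.82, 2.82]. Speed limits (rad/s): [2.79, 2.79, 3.14, 3.14, 3.14, 3.14].

### API

Orientations are given as a rotation vector (axis times angle).
In Python, from workcell import * gives the robot as it stands.
- The arm moves only by the tool play_rows, never from a script. Its argument "deltas" is a list of rows, each a list of 6 numbers: the shift along the tool's x, y, z normalised to -1 to 1, where 1 is 30 mm, then the turn, a rotation vector about the tool's x, y, z normalised to -1 to 1, where 1 is 0.5 rad. A call has 1 to 8 rows; each row shifts and turns the commanded pose from where the row before left it, along the tool's axes as they then stand; what a row does not reach is not made up. A row lasts 1/8 s, in which the tool goes at most 62.5 mm and 10.7 degrees, less where a joint would pass 70% of its speed; a pose out of reach is approached as far as the arm can. A call with a number of a shift or a turn outside -1 to 1 is refused whole. A call with a gripper value outside its range is refused whole. "gripper" is the opening, from -1 (shut) to 1 (fully open), set as the call begins (left out, the last holds). The fingers move at their own pace and stop on an object; "grip_force" is the grip in N (left out, the last holds). Time passes only in rows, so rows that do not move let the fingers close. It gives the time, the measured TCP pose, the force, the opening and the grip force at its end, in the units of the state.
- state(): the state, without advancing time (a new reading comes with each control period).
- capture(name): name is "scene" or "top" or "wrist"; returns the picture (384x512x3 uint8, red, green, blue); there is no depth.
- camera_info(name): a dict with "mtx" (3x3 intrinsics, pixels), "R" (3x3) and "t" (3): a world point X has camera coordinates R X + t; the wrist camera has in their place "tool_from_camera" (4x4, takes a point from camera to tool coordinates, whose origin is the TCP and whose axes are the flange's). Camera axes: x right, y down, z forward; pixel columns grow to the right and rows downward; lengths in m; the calibration is good to about 2 mm. The wrist camera is an equidistant fisheye: a pixel r from the principal point sees the ray r / f radians off the axis. A picture is of the moment at which its call begins: read the wrist's pose just before it. camera_info takes no time and is no camera call.
- close_job(): hands the job in; it is judged then, once.
The state is a dict: "clock": time; "joint_positions": joint angles; "qd": joint speeds; "joint_efforts": joint torques, N m; "ee_pos": TCP position; "orientation": TCP orientation; "force": force on the tool from outside, world axes, zero at the start; "moment": the same for the moment, N m; "width": finger opening in m; "finger_force": force on a finger pad.
Only numpy, scipy, OpenCV 4.12 (cv2) and the standard library are available. Lean on these libraries where they do the work, as an engineer would, in place of code of your own. Each camera call takes 0.05 s, during which the arm holds its last target. There are 200 camera calls.

### The job

Put the filling knife and the chisel from the sloping rest, and the short flat brush from the bench, away in the wooden tool tray: lay each one down flat and lengthwise in the compartment that fits it (knife in the wide one, chisel in the long narrow one, brush in the short one), without dropping it. The end of each handle must rest up against the inside of the tray's taller end wall, so that the edges and bristles stay clear of the other end. Do not push about or knock over the other things on the bench.

Things in the scene. Friction and masses are not known exactly. Their poses are not given: they have to be found in the camera images.
- tray: Wooden tool tray, fixed, 211x194 mm. Origin: centre of underside; x lengthwise to the taller end wall (inner face x = 99 mm, top z = 34), z up. Floor z = 6, other walls 5 mm thick, tops z = 18, low end wall's inner face x = -99. Three compartments side by side; from x = -1 to 74 mm all side walls and dividers are cut away to the floor as finger room.
- tray_wide (a point): Wide long compartment (y 18 to 92 mm, x -99 to 99 in the tray's frame): the middle of its floor's edge at the taller end wall, (99, 55, 6) mm.
- tray_long (a point): Narrow long compartment (y -37 to 13 mm, x -99 to 99 in the tray's frame): the middle of its floor's edge at the taller end wall, (99, -12, 6) mm.
- tray_short (a point): Narrow short compartment (y -92 to -42 mm, x -21 to 99 in the tray's frame; beyond it a solid deck, top z = 18 mm): the middle of its floor's edge at the taller end wall, (99, -67, 6) mm.
- rest: Sloping wooden tool rest, fixed, 180 mm wide; its board rises 35 degrees toward +x. Origin: centre of underside, z up. The board's face starts at x = -85, z = 14 mm at a 14 mm high lip and ends 190 mm up the slope at x = 71, z = 123 mm. Knife and chisel lie on it side by side in either order, about 86 mm apart, handles uppermost.
- scraper: Filling knife (scraper), dark handle and flat metal blade, 64x175x24 mm. Origin: centre of its underside; y runs along it toward the handle butt (+y), z out of its upper face. Handle: 28 mm wide, y -25 to 88 mm, z 2 to 22 mm. Blade: up to 64 mm wide, y -88 to -22 mm, z 0 to 6 mm. Starts on the sloping rest.
- scraper_butt (a point): End of the filling knife's handle, at (0, 88, 12) mm in its frame.
- scraper_tip (a point): Edge of the filling knife's blade, at (0, -88, 12) mm in its frame.
- chisel: Chisel with wooden handle, 22x172x18 mm. Origin: centre of its underside; y runs along it toward the handle butt (+y), z up. Handle: 22 mm wide, y -4 to 86 mm, z 0 to 18 mm. Blade: 12 mm wide, y -86 to -10 mm, about 8 to 10 mm above the underside. Starts on the sloping rest.
- chisel_butt (a point): End of the chisel's handle on its axis, at (0, 86, 9) mm in its frame.
- chisel_tip (a point): Cutting edge of the chisel on its axis, at (0, -86, 9) mm in its frame.
- stub_brush: Short flat brush with cut-down wooden handle, 23x97x10 mm. Origin: centre of its underside; y runs along it toward the handle butt (+y), bristles at -y, z up. Starts flat on the bench between tray and rest.
- stub_brush_butt (a point): End of the brush's handle, at (0, 48, 5) mm in its frame.
- stub_brush_tip (a point): End of the bristles, at (0, -48, 5) mm in its frame.
- thinner_bottle: Bystander: white plastic thinner bottle, 61 mm across, 130 mm tall. Origin: centre of its underside.
- tube_red: Bystander: small paint tube, 32x94x21 mm, lying flat among the tools. Origin: centre of its underside.
- amber_pot: Bystander: amber jar with black lid, 58 mm across, 47 mm tall. Origin: centre of its underside.
- green_lid_jar: Bystander: glass jar with dark green lid, 68 mm across, 101 mm tall. Origin: centre of its underside.
- pewter_jug: Bystander: grey metal jug with handle, 86x104x78 mm. Origin: centre of its underside.
- primer_tin: Bystander: small paint tin, 77 mm across, 77 mm tall. Origin: centre of its underside.
Things that resemble listed ones, but are neither listed nor needed, are in the scene too. What is shaped like the stub_brush but orange is not meant.

How it is judged:
At the end, for the whole second after the job is handed in: Knife in the wide, chisel in the long narrow, brush in the short compartment, released and still; each flat on the tray floor between its side walls, and the end of its handle within 7 mm of the inner face of the taller end wall (y of scraper_butt in the frame of tray between 0.029 and 0.081 m and z of scraper_butt in the frame of tray between 0.004 and 0.024 m and y of scraper_tip in the frame of tray between 0.029 and 0.081 m and z of scraper_tip in the frame of tray between 0.004 and 0.024 m and x of scraper_butt in the frame of tray between 0.092 and 0.103 m and contact force between each of scraper, chisel, stub_brush and the fingers below 0.1 N and linear speed of each of scraper, chisel, stub_brush below 0.02 m/s and y of chisel_butt in the frame of tray between -0.034 and 0.01 m and z of chisel_butt in the frame of tray between 0.004 and 0.021 m and y of chisel_tip in the frame of tray between -0.034 and 0.01 m and z of chisel_tip in the frame of tray between 0.004 and 0.021 m and x of chisel_butt in the frame of tray between 0.092 and 0.103 m and y of stub_brush_butt in the frame of tray between -0.0835 and -0.0505 m and z of stub_brush_butt in the frame of tray between 0.004 and 0.017 m and y of stub_brush_tip in the frame of tray between -0.0835 and -0.0505 m and z of stub_brush_tip in the frame of tray between 0.004 and 0.017 m and x of stub_brush_butt in the frame of tray between 0.092 and 0.103 m and angle between each of scraper, stub_brush's own z axis and vertical below 0.12 rad); the robot touches nothing.
It fails at once if another thing on the bench is pushed more than 30 mm (distance of any of thinner_bottle, tube_red, amber_pot, green_lid_jar, pewter_jug, primer_tin from where it was at the start of the episode above 0.03 m).
It fails at once if another thing on the bench is tipped over (angle between any of thinner_bottle, tube_red, amber_pot, green_lid_jar, pewter_jug, primer_tin's own z axis and vertical above 0.5 rad).
It fails at once if a tool is dropped or thrown into the tray (low over it at more than 0.7 m/s) ((horizontal distance between scraper and tray below 0.1 m and z of scraper in the frame of tray below 0.04 m and linear speed of scraper above 0.7 m/s) or (horizontal distance between chisel and tray below 0.1 m and z of chisel in the frame of tray below 0.04 m and linear speed of chisel above 0.7 m/s) or (horizontal distance between stub_brush and tray below 0.1 m and z of stub_brush in the frame of tray below 0.04 m and linear speed of stub_brush above 0.7 m/s)).
It also fails if it takes over 72 s, if anything falls off the work surface, if the arm or the gripper's body presses on something with over 40 N, if the wrist force passes 120 N, or if a joint passes its speed limit or range.

## Working session

There is one attempt and no reset: what is moved stays moved. The work goes in short steps, Python scripts to look and compute and a tool call to move; the robot and the scene stay as the last step left them, time stands still between calls to the robot, and variables do not carry over. Pictures are saved under pics/ and viewed, at most 10 in all, crops included, and the job is handed in when it is done.

Besides the shell and the picture viewer there is one more tool, called after "Emit:" by a JSON object that holds its "api" and its "payload", one argument or row to a line. play_rows: Moves the arm, as the interface text tells. Scaled input: -1 to 1 covers 30 mm each way for a shift and 0.5 rad each way for a turn. Its arguments: {"type":"object","properties":{"deltas":{"type":"array","items":{"type":"array","items":{"type":"number"}}},"gripper":{"type":"number"},"grip_force":{"type":"number"}},"required":["deltas"]}

```bash
mkdir -p pics; ls
python3 - <<'E'
from workcell import *
import cv2, numpy as np
np.set_printoptions(precision=4,suppress=True)
for n in ("scene","top"):
    im=capture(n); cv2.imwrite(f"pics/{n}0.png",im[...,::-1]); c=camera_info(n); print(n,c)
print(camera_info("wrist"));print(state())
a=cv2.imread("pics/top0.png");cv2.imwrite("pics/top0b.png",cv2.resize(a,(800,600),interpolation=cv2.INTER_CUBIC))
E
```

```text
pics
scene {'mtx': array([[448.2255,   0.    , 249.9745],
       [  0.    , 448.2255, 179.6273],
       [  0.    ,   0.    ,   1.    ]]), 'R': array([[ 0.7071, -0.707 ,  0.0137],
       [-0.4319, -0.4472, -0.7832],
       [ 0.5598,  0.5479, -0.6216]]), 't': array([-0.3164,  0.2625,  1.6119])}
top {'mtx': array([[426.6105,   0.    , 252.64  ],
       [  0.    , 426.6105, 192.0802],
       [  0.    ,   0.    ,   1.    ]]), 'R': array([[-0.0124, -0.9999, -0.0023],
       [-0.9765,  0.0126, -0.2149],
       [ 0.2149, -0.0004, -0.9766]]), 't': array([0.0242, 0.4816, 1.4537])}
{'mtx': array([[297.3186,   0.    , 252.2081],
       [  0.    , 297.3186, 188.7444],
       [  0.    ,   0.    ,   1.    ]]), 'tool_from_camera': array([[ 0.0009, -0.9709, -0.2394,  0.069 ],
       [ 1.    ,  0.0007,  0.001 ,  0.0002],
       [-0.0008, -0.2394,  0.9709, -0.1995],
       [ 0.    ,  0.    ,  0.    ,  1.    ]])}
{'clock': 0.1, 'joint_positions': array([-1.2845,  0.2074,  1.5427, -0.    ,  1.3935, -0.1505]), 'qd': array([-0.0001, -0.0029, -0.0027, -0.0009, -0.0005,  0.0002]), 'joint_efforts': array([ -0.0007, -37.1867, -28.2293,   0.0701,   0.0311,  -0.0001]), 'ee_pos': array([ 0.243 , -0.5203,  0.1839]), 'orientation': array([-3.065 , -0.6802,  0.0002]), 'force': array([-0.2578, -0.8416, -0.1574]), 'moment': array([ 0.0256, -0.0272, -0.0159]), 'finger_force': 0.0, 'width': 0.09402980249843372}
```

View pics/top0b.png

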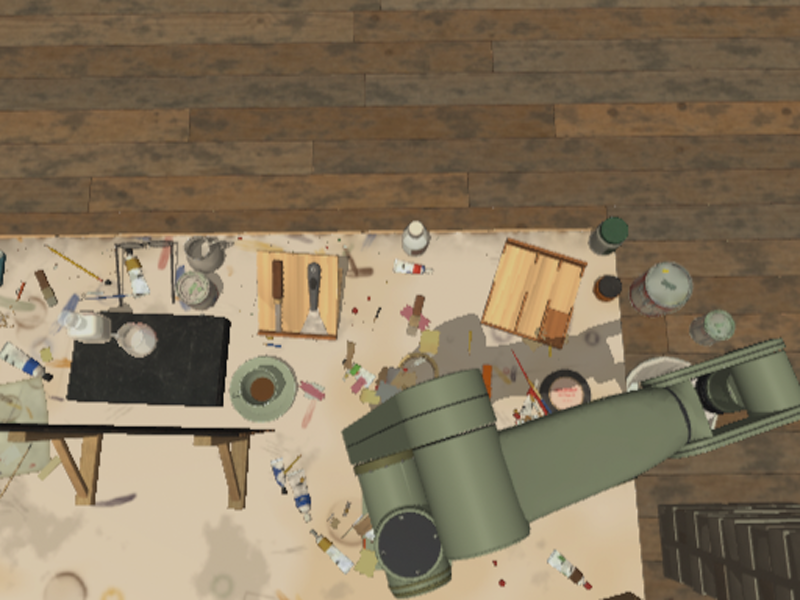

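View pics/scene0.png

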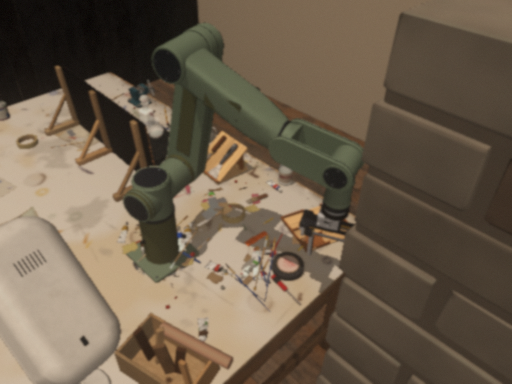

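The top view (800-px scale) shows the tray at about (533,293) and the rest at (300,293), with the chisel at (278,290) on the left and the knife at (314,297) on the right. Brush candidates are brown at (417,308) and orange at (487,377). I'll confirm with an enlarged crop.

Run:
```python
import cv2
a=cv2.imread("pics/top0.png");cv2.imwrite("pics/top0c.png",cv2.resize(a[135:260,155:405],(800,400),interpolation=cv2.INTER_CUBIC))
```

```text
(no output)
```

View pics/top0c.png

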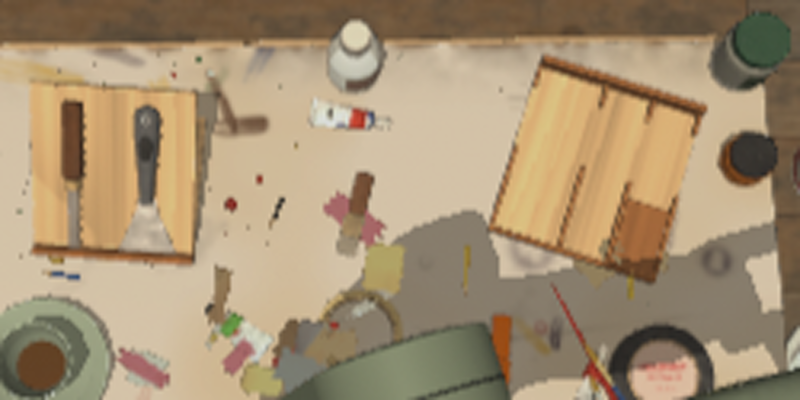

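The brush is the brown-handled one at crop (357,212), with its bristles at the lower end. The orange one at (500,345) is the decoy. The tray's taller wall runs (543,60)–(703,108), and the short compartment is on the right. I'll write the helpers and get rough positions.

```bash
cat > h.py <<'E'
from workcell import *
import cv2, numpy as np
from scipy.spatial.transform import Rotation as Ro
np.set_printoptions(precision=4,suppress=True)
def plane(o,d,z): return o+d*((z-o[2])/d[2])
def ray_top(p,n="top"):
    c=camera_info(n); d=np.linalg.solve(c["mtx"],[p[0],p[1],1]); R=np.array(c["R"]); return -R.T@c["t"], R.T@d
def ray_wrist(p,s):
    c=camera_info("wrist"); K=c["mtx"]; u=np.array([(p[0]-K[0,2]),(p[1]-K[1,2])])/K[0,0]; th=np.hypot(*u)
    d=np.r_[u/max(th,1e-9)*np.sin(th),np.cos(th)]; T=c["tool_from_camera"]; R=Ro.from_rotvec(s["orientation"]).as_matrix()
    return np.array(s["ee_pos"])+R@T[:3,3], R@T[:3,:3]@d
def shot(name):
    s=state(); im=capture("wrist"); cv2.imwrite(f"pics/{name}.png",im[...,::-1]); np.save(f"pics/{name}.npy",np.r_[s["ee_pos"],s["orientation"]]); return s,im
def load(name):
    v=np.load(f"pics/{name}.npy"); return dict(ee_pos=v[:3],orientation=v[3:])
def target(yaw,pitch=0):
    """tool down, tool y along world direction yaw+90; pitch tilts tool z toward heading yaw. columns: x,y,z"""
    z=np.array([np.sin(pitch),0,-np.cos(pitch)]); y=np.array([0,-1,0]); x=np.cross(y,z)
    return Ro.from_euler("z",yaw).as_matrix()@np.c_[x,y,z]
def go(p,R):
    """shift/turn (tool axes, normalised units) from the present pose"""
    s=state(); R0=Ro.from_rotvec(s["orientation"]).as_matrix()
    d=R0.T@(np.array(p)-s["ee_pos"])/.03; w=Ro.from_matrix(R0.T@R).as_rotvec()/.5
    return d,w
E
python3 - <<'E'
from h import *
g=lambda x,y,z: plane(*ray_top((x/3.2+155,y/3.2+135)),z)
for n,x,y,z in [("wallL",543,60,.034),("wallR",703,108,.034),("lowL",492,230,.018),("lowR",655,280,.018),("brush butt",366,174,.01),("brush tip",347,250,.01),
 ("rest lip L",35,252,.014),("rest lip R",193,261,.014),("rest top L",33,82,.123),("rest top R",196,92,.123),("chis butt",72,102,.12),("knife butt",147,106,.12),("green",763,38,.1),("amber",750,155,.047),("bottle",355,33,.13),("tube",345,115,.02)]:
    print(n,g(x,y,z))
s=state();print(Ro.from_rotvec(s["orientation"]).as_matrix())
E
```

```text
wallL [ 0.6256 -0.2462  0.034 ]
wallR [ 0.5666 -0.4242  0.034 ]
lowL [ 0.4325 -0.1823  0.018 ]
lowR [ 0.3738 -0.361   0.018 ]
brush butt [ 0.5005 -0.0429  0.01  ]
brush tip [ 0.4133 -0.0197  0.01  ]
rest lip L [0.4148 0.3298 0.014 ]
rest lip R [0.4023 0.1528 0.014 ]
rest top L [0.5803 0.3153 0.123 ]
rest top R [0.5669 0.1411 0.123 ]
chis butt [0.5584 0.2736 0.12  ]
knife butt [0.5529 0.1935 0.12  ]
green [ 0.6268 -0.4759  0.1   ]
amber [ 0.5082 -0.4685  0.047 ]
bottle [ 0.6283 -0.0294  0.13  ]
tube [ 0.5675 -0.02    0.02  ]
[[ 0.9061  0.423  -0.0006]
 [ 0.423  -0.9061  0.0019]
 [ 0.0003 -0.002  -1.    ]]
```

Run:
```python
from h import *
print(go([.53,-.31,.22],target(-.32)))
```

```text
(array([11.6339, -2.3081, -1.1946]), array([-0.004 ,  0.0009,  1.5135]))
```

Emit:
{"api": "play_rows", "payload": {
  "deltas": [
    [0.97,-0.19,-0.2,0,0,0],
    [0.97,-0.19,-0.2,0,0,0],
    [0.97,-0.19,-0.2,0,0,0],
    [0.97,-0.19,-0.2,0,0,0],
    [0.97,-0.19,-0.2,0,0,0],
    [0.97,-0.19,-0.2,0,0,0],
    [0.97,-0.19,0,0,0,0],
    [0.97,-0.19,0,0,0,0]
  ]
}}

```text
clock: 1.1
ee_pos: [0.4354, -0.3803, 0.2204]
orientation: [-3.066, -0.68, 0.001]
force: [-1.3, -0.5, 0.3]
width: 0.0942
finger_force: 0.0
```

Emit:
{"api": "play_rows", "payload": {
  "deltas": [
    [0.97,-0.19,0,0,0,0],
    [0.97,-0.19,0,0,0,0],
    [0.97,-0.19,0,0,0,0],
    [0.97,-0.19,0,0,0,0.31],
    [0,0,0,0,0,0.3],
    [0,0,0,0,0,0.3],
    [0,0,0,0,0,0.3],
    [0,0,0,0,0,0.3]
  ]
}}

```text
clock: 2.1
ee_pos: [0.5304, -0.3109, 0.2202]
orientation: [-3.1, 0.505, 0.002]
force: [0.0, -0.3, 0.9]
width: 0.094
finger_force: 0.0
```

Emit:
{"api": "play_rows", "payload": {
  "deltas": [
    [0,0,0,0,0,0],
    [0,0,0,0,0,0]
  ]
}}

```text
clock: 2.35
ee_pos: [0.5305, -0.3111, 0.2205]
orientation: [-3.102, 0.494, 0.001]
force: [0.7, 0.2, -0.4]
width: 0.0942
finger_force: 0.0
```

Run:
```python
from h import *
s,im=shot("w1"); print(s["clock"],s["ee_pos"],s["joint_positions"],go([.45,-.04,.22],target(-.26)))
```

```text
2.35 [ 0.5305 -0.3111  0.2205] [-0.6711  0.2672  1.3937  0.      1.4815  1.2158] (array([-5.3665, -7.7554,  0.0265]), array([-0.0004,  0.001 , -0.1132]))
```

View pics/w1.png

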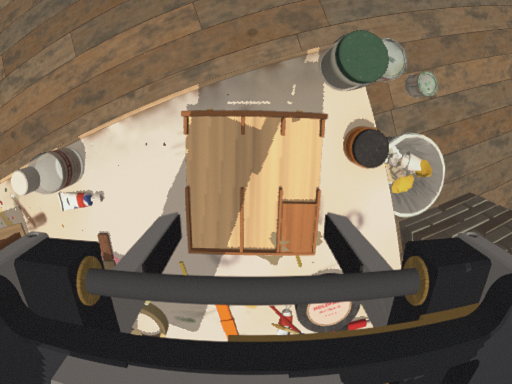

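The wrist view shows the tray with the tall wall's top edge from (183,112) to (327,116) and the low wall from (188,252) to (317,252). The dividers reach the tall wall at about columns 243 and 284.

Run:
```python
from h import *
s=load("w1"); im=cv2.imread("pics/w1.png"); g=im.sum(2)//3
for c in (215,265): print("col",c,"top",list(g[106:122,c]),"bot",list(g[240:260,c]))
for r in (130,220): print("row",r,"L",list(g[r,180:194]),"R",list(g[r,312:330]),"d1",list(g[r,236:250]))
pt=lambda u,v,z: plane(*ray_wrist((u,v),s),z)
for n,u,v,z in [("wall L",183,112,.034),("wall R",327,115,.034),("low L",188,254,.018),("low R",317,254,.018),("div1 end",242,187,.018),("div2 end",280,187,.018),("div1 wall",243,133,.018),("div2 wall",283,134,.018)]: print(n,pt(u,v,z))
print("amber",pt(369,148,.047),"green",pt(362,57,.101))
```

```text
col 215 top [np.uint64(130), np.uint64(133), np.uint64(134), np.uint64(128), np.uint64(99), np.uint64(77), np.uint64(76), np.uint64(74), np.uint64(72), np.uint64(69), np.uint64(99), np.uint64(121), np.uint64(124), np.uint64(126), np.uint64(123), np.uint64(124)] bot [np.uint64(131), np.uint64(131), np.uint64(132), np.uint64(128), np.uint64(125), np.uint64(123), np.uint64(124), np.uint64(121), np.uint64(85), np.uint64(58), np.uint64(53), np.uint64(57), np.uint64(77), np.uint64(78), np.uint64(98), np.uint64(119), np.uint64(116), np.uint64(114), np.uint64(117), np.uint64(115)]
col 265 top [np.uint64(138), np.uint64(140), np.uint64(139), np.uint64(136), np.uint64(119), np.uint64(83), np.uint64(75), np.uint64(75), np.uint64(73), np.uint64(74), np.uint64(95), np.uint64(155), np.uint64(175), np.uint64(149), np.uint64(146), np.uint64(128)] bot [np.uint64(186), np.uint64(187), np.uint64(187), np.uint64(186), np.uint64(188), np.uint64(188), np.uint64(186), np.uint64(172), np.uint64(139), np.uint64(95), np.uint64(63), np.uint64(51), np.uint64(64), np.uint64(112), np.uint64(124), np.uint64(150), 
[... 1187 characters left out ...]
.uint64(176), np.uint64(191), np.uint64(205), np.uint64(170), np.uint64(63), np.uint64(19), np.uint64(23), np.uint64(24), np.uint64(29)] d1 [np.uint64(137), np.uint64(178), np.uint64(184), np.uint64(173), np.uint64(128), np.uint64(124), np.uint64(115), np.uint64(122), np.uint64(175), np.uint64(182), np.uint64(177), np.uint64(173), np.uint64(171), np.uint64(175)]
wall L [ 0.632  -0.2496  0.034 ]
wall R [ 0.57   -0.4277  0.034 ]
low L [ 0.4349 -0.1776  0.018 ]
low R [ 0.3739 -0.3645  0.018 ]
div1 end [ 0.5087 -0.2896  0.018 ]
div2 end [ 0.4923 -0.34    0.018 ]
div1 wall [ 0.5793 -0.3145  0.018 ]
div2 wall [ 0.5615 -0.3655  0.018 ]
amber [ 0.5136 -0.4689  0.047 ] green [ 0.6268 -0.4712  0.101 ]
```

Emit:
{"api": "play_rows", "payload": {
  "deltas": [
    [-0.67,-0.97,0,0,0,-0.11],
    [-0.67,-0.97,0,0,0,0],
    [-0.67,-0.97,0,0,0,0],
    [-0.67,-0.97,0,0,0,0],
    [-0.67,-0.97,0,0,0,0],
    [-0.67,-0.97,0,0,0,0],
    [-0.67,-0.97,0,0,0,0],
    [-0.67,-0.97,0,0,0,0]
  ]
}}

```text
clock: 3.4
ee_pos: [0.4374, -0.0431, 0.2211]
orientation: [-3.115, 0.411, -0.001]
force: [0.2, -0.7, 0.1]
width: 0.094
finger_force: 0.0
```

Emit:
{"api": "play_rows", "payload": {
  "deltas": [
    [0,0,0,0,0,0],
    [0,0,0,0,0,0]
  ]
}}

```text
clock: 3.65
ee_pos: [0.4383, -0.0446, 0.2212]
orientation: [3.114, -0.411, 0.001]
force: [-0.1, -0.7, -0.5]
width: 0.0936
finger_force: 0.0
```

Run:
```python
from h import *
s,im=shot("w2"); print(s["clock"],s["ee_pos"])
```

```text
3.65 [ 0.4383 -0.0446  0.2212]
```

View pics/w2.png

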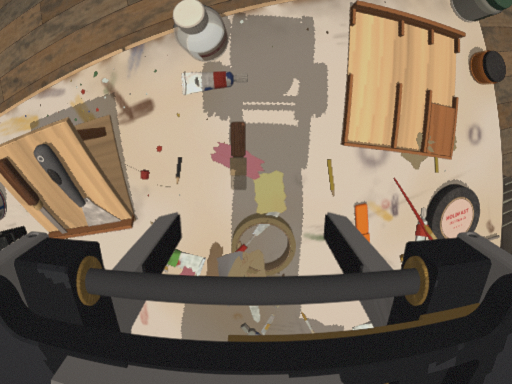

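Wrist view 2: the brush handle top is at about (238,122) and its bristle end at about (238,189). The tube is at (208,81) and the bottle at (200,28). Next, the tray fit and brush edges.

Run:
```python
from h import *
from scipy.optimize import least_squares
s=load("w1"); pt=lambda u,v,z: plane(*ray_wrist((u,v),s),z)
F=[((182.5,110.5),.034,105.5,97),((327,114.5),.034,105.5,-97),((188,254),.018,-105.5,97),((317,254),.018,-105.5,-97),((242,187),.018,-1,15.5),((280,187),.018,-1,-39.5),((243,133.5),.018,74,15.5),((283.5,134.5),.018,74,-39.5)]
P=np.array([pt(*f[0],f[1])[:2] for f in F]); L=np.array([[f[2],f[3]] for f in F])/1000
def res(q):
    c,sn=np.cos(q[2]),np.sin(q[2]); return (L@np.array([[c,sn],[-sn,c]])+q[:2]-P).ravel()
r=least_squares(res,[.5,-.3,-.32]); print("tray",r.x); print(r.fun.reshape(-1,2)*1000)
np.save("tray.npy",r.x)
im=cv2.imread("pics/w2.png"); g=im.sum(2)//3
print("col238",[int(v) for v in g[116:196,238]]);print("row130",[int(v) for v in g[130,224:254]]);print("row180",[int(v) for v in g[180,224:254]])
```

```text
tray [ 0.5039 -0.3046 -0.3294]
[[ 1.0356  2.6568]
 [ 1.7027 -2.5717]
 [ 0.541  -1.0999]
 [-1.2156  2.2106]
 [-0.7473  0.0003]
 [-2.122  -1.6864]
 [ 0.2913  0.4336]
 [ 0.5142  0.0567]]
col238 [126, 127, 127, 128, 125, 103, 59, 54, 52, 52, 50, 50, 52, 53, 57, 54, 52, 53, 56, 56, 57, 57, 59, 57, 60, 54, 57, 56, 52, 57, 56, 61, 57, 58, 56, 57, 54, 57, 53, 53, 48, 60, 76, 82, 82, 80, 81, 82, 82, 80, 83, 82, 84, 83, 81, 83, 80, 78, 80, 77, 84, 91, 90, 90, 89, 87, 89, 88, 85, 87, 84, 85, 82, 96, 119, 125, 127, 125, 127, 127]
row130 [194, 194, 195, 196, 193, 135, 90, 57, 50, 56, 55, 57, 54, 57, 57, 52, 54, 49, 54, 48, 54, 85, 125, 128, 126, 127, 126, 126, 126, 126]
row180 [193, 192, 194, 195, 194, 193, 179, 133, 128, 107, 97, 88, 85, 86, 89, 90, 89, 86, 90, 90, 90, 88, 107, 125, 129, 127, 124, 127, 129, 137]
```

Run:
```python
from h import *
s=load("w2"); pt=lambda u,v,z: plane(*ray_wrist((u,v),s),z)
b=pt(237.6,121,.01); t=pt(239,189.3,.005); l=pt(230,130,.01); r=pt(245,130,.01)
print(b,t,np.linalg.norm(b-t),l,r,(l+r)/2,np.linalg.norm(l-r)); yaw=np.arctan2(*(b-t)[1::-1]); print(yaw)
u=(b-t)/np.linalg.norm(b-t); u[2]=0; c=b-u*.043; print("grasp",c)
print(go([c[0],c[1],.06],target(yaw)))
print(go([c[0],c[1],.0135],target(yaw)))
```

```text
[ 0.505  -0.0425  0.01  ] [ 0.4104 -0.0182  0.005 ] 0.09779187389431805 [ 0.4958 -0.0291  0.01  ] [ 0.4903 -0.049   0.01  ] [ 0.4931 -0.0391  0.01  ] 0.020659827460513976
-0.2514581224815623
grasp [ 0.4634 -0.0318  0.01  ]
(array([ 0.6907, -0.6434,  5.3714]), array([ 0.001 , -0.0013, -0.0239]))
(array([ 0.6897, -0.6441,  6.9214]), array([ 0.001 , -0.0013, -0.0239]))
```

Emit:
{"api": "play_rows", "payload": {
  "deltas": [
    [0.23,-0.22,0.9,0,0,-0.024],
    [0.23,-0.22,0.9,0,0,0],
    [0.23,-0.2,0.9,0,0,0],
    [0,0,0.9,0,0,0],
    [0,0,0.9,0,0,0],
    [0,0,0.9,0,0,0],
    [0,0,0.8,0,0,0],
    [0,0,0.4,0,0,0]
  ],
  "gripper": 0.2
}}

```text
clock: 4.7
ee_pos: [0.4621, -0.0316, 0.0214]
orientation: [-3.116, 0.396, 0.004]
force: [-0.1, -0.1, -0.2]
width: 0.0564
finger_force: 0.0
```

Emit:
{"api": "play_rows", "payload": {
  "deltas": [
    [0,0,0.3,0,0,0],
    [0,0,0,0,0,0]
  ]
}}

```text
clock: 4.95
ee_pos: [0.4628, -0.031, 0.0138]
orientation: [-3.117, 0.394, 0.001]
force: [-0.1, -0.8, -0.8]
width: 0.0566
finger_force: 0.0
```

Emit:
{"api": "play_rows", "payload": {
  "deltas": [
    [0,0,0,0,0,0],
    [0,0,0,0,0,0],
    [0,0,0,0,0,0],
    [0,0,0,0,0,0]
  ],
  "gripper": -1,
  "grip_force": 20
}}

```text
clock: 5.45
ee_pos: [0.4629, -0.0307, 0.0142]
orientation: [3.117, -0.393, 0.001]
force: [-0.6, -0.4, -0.6]
width: 0.0198
finger_force: 0.0
```

Run:
```python
from h import *
s=state();print({k:s[k] for k in("clock","ee_pos","width","finger_force","force")})
```

```text
{'clock': 5.45, 'ee_pos': array([ 0.4629, -0.0307,  0.0142]), 'width': 0.019829119261074606, 'finger_force': 0.0, 'force': array([-0.646 , -0.4166, -0.5961])}
```

Emit:
{"api": "play_rows", "payload": {
  "deltas": [
    [0,0,0,0,0,0],
    [0,0,0,0,0,0],
    [0,0,-0.2,0,0,0]
  ]
}}

```text
clock: 5.82
ee_pos: [0.4622, -0.0306, 0.0197]
orientation: [-3.117, 0.394, 0.002]
force: [-0.5, 0.2, 0.1]
width: 0.0001
finger_force: 0.0
```

Emit:
{"api": "play_rows", "payload": {
  "deltas": [
    [0,0,-0.9,0,0,0],
    [0,0,-0.9,0,0,0],
    [0,0,-0.9,0,0,0],
    [0,0,0,0,0,0]
  ],
  "gripper": 0.2
}}

```text
clock: 6.32
ee_pos: [0.4651, -0.0313, 0.1034]
orientation: [3.116, -0.393, 0.01]
force: [0.5, -0.2, -0.8]
width: 0.0369
finger_force: 0.0
```

Run:
```python
from h import *
s,im=shot("w3"); print(s["clock"],s["ee_pos"])
cv2.imwrite("pics/w3c.png",cv2.resize(im[60:280,130:380,::-1],(680,598)))
```

```text
6.325 [ 0.4651 -0.0313  0.1034]
```

View pics/w3c.png

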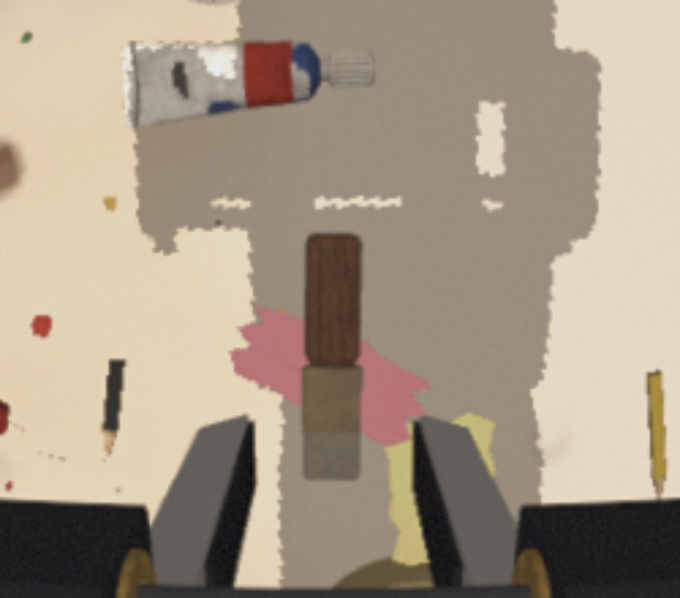

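The crop shows the brush lying free at crop (332,234)–(331,480), apparently unmoved. I'll recompute where it is.

Run:
```python
from h import *
s=load("w3")
o=lambda x,y:(130+x*250/680,60+y*220/598)
for z in (0,.005,.01):
  print(z,plane(*ray_wrist(o(332,234),s),z),plane(*ray_wrist(o(331,480),s),z),plane(*ray_wrist(o(306,300),s),z),plane(*ray_wrist(o(360,300),s),z))
# fingertip pixel prediction
c=camera_info("wrist");T=np.linalg.inv(c["tool_from_camera"])
for p in ([0,.0185,.011],[0,-.0185,.011],[0,0,.011]):
  q=T[:3,:3]@p+T[:3,3]; th=np.arctan2(np.hypot(*q[:2]),q[2]); uv=q[:2]/np.hypot(*q[:2])*th*c["mtx"][0,0]+c["mtx"][:2,2]; print((uv-[130,60])*[680/250,598/220])
# triangulate butt & tip across w2 and w3
a=load("w2")
for p2,p3 in (((237.6,121),(332,234)),((239,189.3),(331,480))):
  (o1,d1),(o2,d2)=ray_wrist(p2,a),ray_wrist(o(*p3),s); d1/=np.linalg.norm(d1);d2/=np.linalg.norm(d2)
  k=np.linalg.lstsq(np.c_[d1,-d2],o2-o1,rcond=None)[0]; print("tri",o1+k[0]*d1,o2+k[1]*d2)
```

```text
0 [ 0.5038 -0.0416  0.    ] [ 0.4081 -0.0167  0.    ] [ 0.4819 -0.0257  0.    ] [ 0.4768 -0.0457  0.    ]
0.005 [ 0.5043 -0.0417  0.005 ] [ 0.4101 -0.0172  0.005 ] [ 0.4827 -0.0261  0.005 ] [ 0.4777 -0.0457  0.005 ]
0.01 [ 0.5047 -0.0418  0.01  ] [ 0.4121 -0.0177  0.01  ] [ 0.4835 -0.0265  0.01  ] [ 0.4785 -0.0457  0.01  ]
[398.2555 411.3485]
[263.3906 411.2432]
[330.8167 411.4383]
tri [ 0.505  -0.0425  0.011 ] [ 0.5048 -0.0418  0.011 ]
tri [ 0.4108 -0.0184  0.0067] [ 0.4108 -0.0174  0.0068]
```

Run:
```python
from h import *
print(go([.4468,-.0270,.0125],target(-.254)))
```

```text
(array([-0.5829,  0.0117,  2.9741]), array([-0.0001, -0.0051,  0.0055]))
```

Emit:
{"api": "play_rows", "payload": {
  "deltas": [
    [-0.58,0.01,0.7,0,0,0],
    [0,0,0.9,0,0,0],
    [0,0,0.8,0,0,0],
    [0,0,0.37,0,0,0],
    [0,0,0.1,0,0,0],
    [0,0,0.05,0,0,0],
    [0,0,0,0,0,0]
  ]
}}

```text
clock: 7.25
ee_pos: [0.4466, -0.0269, 0.014]
orientation: [3.117, -0.393, 0.002]
force: [-0.1, -0.4, -0.1]
width: 0.0568
finger_force: 0.0
```

Emit:
{"api": "play_rows", "payload": {
  "deltas": [
    [0,0,0.06,0,0,0],
    [0,0,0.04,0,0,0],
    [0,0,0,0,0,0]
  ]
}}

```text
clock: 7.62
ee_pos: [0.4458, -0.0267, 0.0104]
orientation: [-3.117, 0.394, -0.0]
force: [0.6, 0.2, 0.1]
width: 0.0565
finger_force: 0.0
```

Emit:
{"api": "play_rows", "payload": {
  "deltas": [
    [0,0,0.05,0,0,0],
    [0,0,0,0,0,0]
  ]
}}

```text
clock: 7.88
ee_pos: [0.4457, -0.0267, 0.0087]
orientation: [-3.117, 0.394, 0.0]
force: [-0.6, -0.7, -0.1]
width: 0.0568
finger_force: 0.0
```

Emit:
{"api": "play_rows", "payload": {
  "deltas": [
    [0,0,0.05,0,0,0],
    [0,0,0,0,0,0]
  ]
}}

```text
clock: 8.12
ee_pos: [0.4457, -0.0267, 0.0072]
orientation: [-3.117, 0.394, 0.0]
force: [0.4, -0.3, 0.3]
width: 0.0563
finger_force: 0.0
```

Emit:
{"api": "play_rows", "payload": {
  "deltas": [
    [0,0,0.06,0,0,0],
    [0,0,0,0,0,0]
  ]
}}

```text
clock: 8.38
ee_pos: [0.4457, -0.0267, 0.0054]
orientation: [-3.117, 0.394, 0.001]
force: [0.4, -0.2, -0.5]
width: 0.0563
finger_force: 0.0
```

Emit:
{"api": "play_rows", "payload": {
  "deltas": [
    [0,0,0.06,0,0,0],
    [0,0,0,0,0,0]
  ]
}}

```text
clock: 8.62
ee_pos: [0.4457, -0.0267, 0.0036]
orientation: [-3.117, 0.394, 0.001]
force: [0.4, 0.1, -0.4]
width: 0.0563
finger_force: 0.0
```

Emit:
{"api": "play_rows", "payload": {
  "deltas": [
    [0,0,0.06,0,0,0],
    [0,0,0,0,0,0]
  ]
}}

```text
clock: 8.88
ee_pos: [0.4457, -0.0267, 0.0018]
orientation: [-3.117, 0.394, 0.0]
force: [0.4, -0.3, 0.4]
width: 0.0566
finger_force: 0.0
```

Emit:
{"api": "play_rows", "payload": {
  "deltas": [
    [0,0,0.04,0,0,0],
    [0,0,0,0,0,0]
  ]
}}

```text
clock: 9.12
ee_pos: [0.4457, -0.0267, 0.0007]
orientation: [3.117, -0.394, -0.0]
force: [0.5, 0.5, -0.1]
width: 0.0569
finger_force: 0.0
```

Run:
```python
from h import *
s,im=shot("w4"); print(s["clock"],s["ee_pos"],s["width"],s["force"])
cv2.imwrite("pics/w4c.png",cv2.resize(im[110:260,150:350,::-1],(800,600)))
```

```text
9.125 [ 0.4457 -0.0267  0.0007] 0.056877745882384284 [ 0.4835  0.5399 -0.0735]
```

View pics/w4c.png

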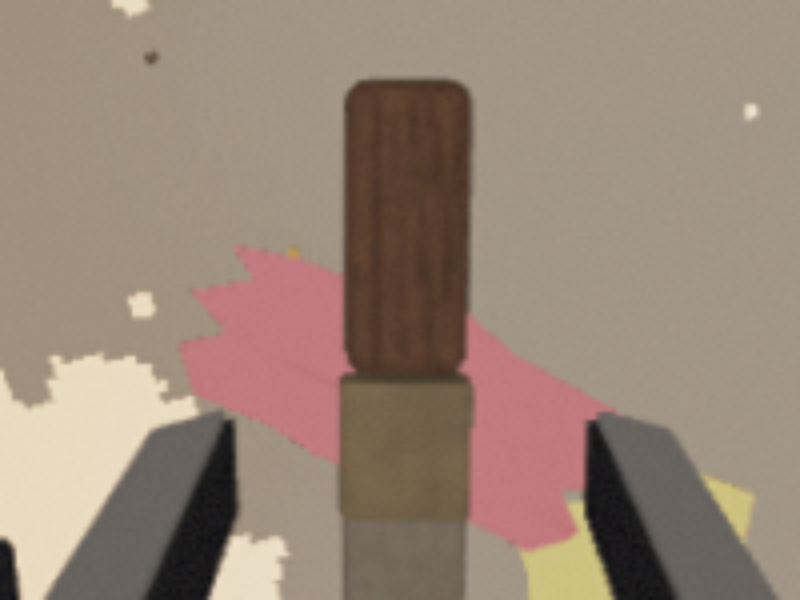

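The open fingertips are at crop (235,415) and (587,415), which puts them about 16 mm behind the reported TCP rather than 11 mm ahead. That explains the miss. I'll lower further until contact.

Emit:
{"api": "play_rows", "payload": {
  "deltas": [
    [0,0,0.15,0,0,0],
    [0,0,0.15,0,0,0],
    [0,0,0,0,0,0]
  ]
}}

```text
clock: 9.55
ee_pos: [0.4452, -0.0266, -0.0089]
orientation: [-3.117, 0.394, 0.002]
force: [0.2, -0.2, -0.8]
width: 0.0562
finger_force: 0.0
```

Emit:
{"api": "play_rows", "payload": {
  "deltas": [
    [0,0,0.05,0,0,0],
    [0,0,0,0,0,0]
  ]
}}

```text
clock: 9.8
ee_pos: [0.4458, -0.0267, -0.0098]
orientation: [-3.117, 0.394, 0.0]
force: [-0.1, 1.0, -0.1]
width: 0.0563
finger_force: 0.0
```

Emit:
{"api": "play_rows", "payload": {
  "deltas": [
    [0,0,0.05,0,0,0],
    [0,0,0,0,0,0]
  ]
}}

```text
clock: 10.05
ee_pos: [0.4458, -0.0267, -0.0113]
orientation: [-3.117, 0.394, 0.0]
force: [-0.9, -1.1, 0.2]
width: 0.0563
finger_force: 0.0
```

Emit:
{"api": "play_rows", "payload": {
  "deltas": [
    [0,0,0.04,0,0,0],
    [0,0,0,0,0,0]
  ]
}}

```text
clock: 10.3
ee_pos: [0.4457, -0.0267, -0.0125]
orientation: [-3.117, 0.394, 0.0]
force: [0.0, 0.3, -0.8]
width: 0.0562
finger_force: 0.0
```

Tip estimate is now about 4 mm above the bench. I'll close and check the grip.

Emit:
{"api": "play_rows", "payload": {
  "deltas": [
    [0,0,0,0,0,0],
    [0,0,0,0,0,0],
    [0,0,0,0,0,0],
    [0,0,0,0,0,0],
    [0,0,0,0,0,0],
    [0,0,0,0,0,0]
  ],
  "gripper": -1,
  "grip_force": 20
}}

```text
clock: 11.05
ee_pos: [0.4458, -0.0267, -0.0124]
orientation: [-3.117, 0.394, 0.0]
force: [0.3, 0.8, 0.7]
width: 0.022
finger_force: 20.0
```

Emit:
{"api": "play_rows", "payload": {
  "deltas": [
    [0,0,-0.3,0,0,0],
    [0,0,-0.9,0,0,0],
    [0,0,-0.9,0,0,0],
    [0,0,0,0,0,0]
  ]
}}

```text
clock: 11.55
ee_pos: [0.4484, -0.0273, 0.053]
orientation: [3.116, -0.393, 0.01]
force: [0.6, -0.9, 0.5]
width: 0.022
finger_force: 20.0
```

```bash
cat >> h.py <<'E'
TX,TY,TYAW=np.load("tray.npy")
def tray(x,y,z):
    c,s=np.cos(TYAW),np.sin(TYAW); return np.array([TX+c*x-s*y,TY+s*x+c*y,z])
def intray(p):
    c,s=np.cos(TYAW),np.sin(TYAW); d=np.array(p)[:2]-[TX,TY]; return np.array([c*d[0]+s*d[1],-s*d[0]+c*d[1]])
E
python3 - <<'E'
from h import *
s=state();print(s["ee_pos"],s["width"],s["finger_force"]); print(tray(.0354,-.067,.045),go(tray(.0354,-.067,.045),target(TYAW)))
E
```

```text
[ 0.4484 -0.0273  0.053 ] 0.02203548160662589 19.99965727329254
[ 0.5157 -0.3794  0.045 ] (array([ 5.0892, 10.8104,  0.2978]), array([-0.0004, -0.0123,  0.1565]))
```

Emit:
{"api": "play_rows", "payload": {
  "deltas": [
    [0.46,0.98,0,0,0,0],
    [0.46,0.98,0,0,0,0],
    [0.46,0.98,0,0,0,0],
    [0.46,0.98,0,0,0,0],
    [0.46,0.98,0,0,0,0],
    [0.46,0.98,0,0,0,0],
    [0.46,0.98,0,0,0,0],
    [0.46,0.98,0,0,0,0]
  ]
}}

```text
clock: 12.55
ee_pos: [0.4935, -0.2824, 0.0489]
orientation: [-3.116, 0.394, 0.003]
force: [0.2, 0.1, -0.0]
width: 0.0223
finger_force: 20.0
```

Emit:
{"api": "play_rows", "payload": {
  "deltas": [
    [0.46,0.98,0,0,0,0],
    [0.46,0.98,0,0,0,0],
    [0.46,0.98,0,0,0,0.157],
    [0,0,0,0,0,0],
    [0,0,0,0,0,0]
  ]
}}

```text
clock: 13.18
ee_pos: [0.5115, -0.3763, 0.0491]
orientation: [-3.097, 0.514, 0.004]
force: [0.2, -0.9, -0.2]
width: 0.0223
finger_force: 20.0
```

Run:
```python
from h import *
s,im=shot("w5");print(s["clock"],s["ee_pos"],s["width"],intray(s["ee_pos"])); print(go(tray(.0354,-.067,-.0058),target(TYAW)))
cv2.imwrite("pics/w5c.png",cv2.resize(im[90:290,120:390,::-1],(800,593)))
```

```text
13.175 [ 0.5115 -0.3763  0.0491] 0.022296362379863512 [ 0.0304 -0.0653]
(array([0.1698, 0.0677, 1.837 ]), array([-0.0029,  0.005 ,  0.0016]))
```

View pics/w5c.png

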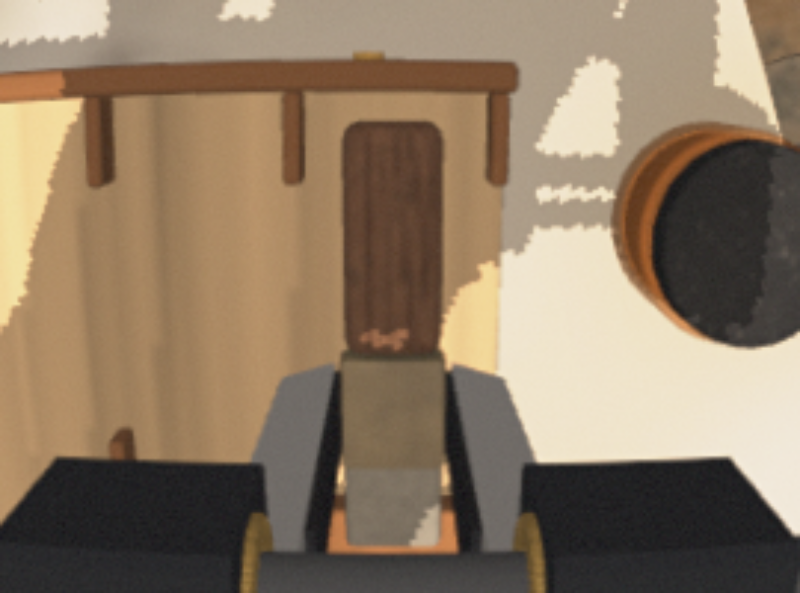

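The brush is held straight, with its handle end at crop (392,122), the tall wall at row 90 and the compartment between (292) and (497). I'll lower it now.

Emit:
{"api": "play_rows", "payload": {
  "deltas": [
    [0.17,0.06,0.5,0,0,0],
    [0,0,0.6,0,0,0],
    [0,0,0.4,0,0,0],
    [0,0,0.2,0,0,0],
    [0,0,0.08,0,0,0],
    [0,0,0,0,0,0]
  ]
}}

```text
clock: 13.98
ee_pos: [0.5177, -0.3808, 0.0008]
orientation: [-3.099, 0.515, -0.001]
force: [-4.5, 5.9, 19.5]
width: 0.0228
finger_force: 20.0
```

Run:
```python
from h import *
s=state();print(s["clock"],s["ee_pos"],s["force"],s["moment"],intray(s["ee_pos"]))
```

```text
13.975 [ 0.5177 -0.3808  0.0008] [-4.4522  5.9352 19.5377] [ 1.1313  0.7562 -0.0233] [ 0.0377 -0.0677]
```

Emit:
{"api": "play_rows", "payload": {
  "deltas": [
    [0,0,-0.05,0,0,0],
    [-0.12,0,0,0,0,0],
    [0,0,0,0,0,0]
  ],
  "gripper": -1,
  "grip_force": 5
}}

```text
clock: 14.35
ee_pos: [0.5133, -0.3798, -0.0015]
orientation: [3.099, -0.515, 0.0]
force: [0.8, -0.8, 2.1]
width: 0.0228
finger_force: 5.0
```

Run:
```python
from h import *
s,im=shot("w6");print(s["clock"],s["ee_pos"],s["force"],s["moment"],s["width"],intray(s["ee_pos"]))
g=im.astype(int)
for c in (250,254): print("col",c,["%d"%v for v in g[110:250,c].sum(1)//3])
print([int(v) for v in g[150,225:285].sum(1)//3])
```

```text
14.35 [ 0.5133 -0.3798 -0.0015] [ 0.7881 -0.7671  2.0805] [-0.0368 -0.1381  0.0235] 0.022770963347842784 [ 0.0332 -0.0681]
col 250 ['158', '161', '157', '80', '76', '83', '84', '85', '83', '86', '82', '85', '86', '86', '81', '70', '71', '133', '142', '140', '143', '145', '140', '116', '69', '64', '67', '68', '73', '76', '77', '75', '78', '74', '72', '69', '67', '72', '75', '73', '73', '70', '74', '71', '70', '70', '71', '70', '68', '69', '68', '71', '70', '72', '72', '69', '67', '71', '67', '70', '67', '70', '70', '66', '71', '69', '67', '70', '70', '69', '71', '67', '71', '67', '69', '68', '69', '70', '66', '65', '65', '68', '66', '66', '66', '65', '66', '69', '69', '68', '67', '66', '65', '67', '67', '67', '65', '65', '69', '71', '67', '61', '58', '62', '67', '71', '96', '99', '98', '100', '100', '102', '100', '99', '99', '99', '99', '94', '95', '95', '93', '96', '97', '96', '98', '99', '100', '101', '101', '101', '100', '102', '98', '99', '99', '98', '99', '102', '106', '112']
col 254 ['158', '161', '155', '82', '78', '81', '85', '83', '83', '83', '84', '85', '84', '85', '78', '73
[... 328 characters left out ...]
'70', '72', '69', '71', '71', '71', '69', '68', '72', '69', '69', '70', '69', '72', '73', '73', '71', '74', '73', '75', '73', '72', '71', '69', '70', '70', '69', '71', '69', '70', '74', '70', '66', '61', '64', '68', '68', '95', '98', '98', '95', '98', '99', '99', '99', '97', '99', '98', '98', '96', '99', '98', '99', '99', '102', '101', '101', '102', '100', '99', '101', '102', '100', '98', '100', '98', '96', '97', '98', '105', '108']
[138, 139, 141, 139, 139, 140, 141, 141, 131, 69, 61, 68, 67, 69, 74, 76, 73, 69, 64, 67, 70, 72, 69, 67, 72, 73, 76, 66, 61, 63, 67, 70, 70, 65, 67, 66, 68, 67, 72, 72, 66, 65, 68, 63, 61, 68, 108, 139, 137, 136, 136, 132, 132, 132, 132, 132, 133, 136, 138, 139]
```

Run:
```python
from h import *
def prof(n,rows):
    im=cv2.imread(f"pics/{n}.png").astype(float); s=load(n)
    for r in rows:
        g=cv2.GaussianBlur(im,(3,3),0)[r]; d=np.abs(np.diff(g,axis=0)).sum(1); 
        a=225+np.argmax(d[225:243]); b=262+np.argmax(d[262:280]); w=b-a
        o,d1=ray_wrist((a+.5,r),s);_,d2=ray_wrist((b+.5,r),s)
        # depth t so that lateral separation=0.020 along tool y (handle)
        k=np.linalg.norm(d1/-d1[2]-d2/-d2[2]); print(n,r,a,b,w,"z if w=20: %.4f  w=23: %.4f"%(o[2]-.020/k,o[2]-.023/k))
prof("w4",(140,160,180,195,210,225)); prof("w5",(140,160,180,200,215,230)); prof("w6",(140,160,180,200,212,222,235))
```

```text
w4 140 235 267 32 z if w=20: 0.0142  w=23: -0.0137
w4 160 235 267 32 z if w=20: 0.0162  w=23: -0.0114
w4 180 235 266 31 z if w=20: 0.0128  w=23: -0.0153
w4 195 235 266 31 z if w=20: 0.0151  w=23: -0.0127
w4 210 234 268 34 z if w=20: 0.0338  w=23: 0.0088
w4 225 234 267 33 z if w=20: 0.0315  w=23: 0.0062
w5 140 234 269 35 z if w=20: 0.0785  w=23: 0.0530
w5 160 235 268 33 z if w=20: 0.0700  w=23: 0.0433
w5 180 235 268 33 z if w=20: 0.0725  w=23: 0.0461
w5 200 235 268 33 z if w=20: 0.0754  w=23: 0.0495
w5 215 232 279 47 z if w=20: 0.1289  w=23: 0.1110
w5 230 229 269 40 z if w=20: 0.1103  w=23: 0.0896
w6 140 233 270 37 z if w=20: 0.0372  w=23: 0.0131
w6 160 233 270 37 z if w=20: 0.0389  w=23: 0.0150
w6 180 234 269 35 z if w=20: 0.0320  w=23: 0.0072
w6 200 235 269 34 z if w=20: 0.0300  w=23: 0.0048
w6 212 234 270 36 z if w=20: 0.0412  w=23: 0.0177
w6 222 230 273 43 z if w=20: 0.0682  w=23: 0.0487
w6 235 227 276 49 z if w=20: 0.0859  w=23: 0.0690
```

Run:
```python
from h import *
s=load("w6"); print("cam",intray(ray_wrist((252,180),s)[0]))
for n,r,zs in (("butt",133.3,(.012,.02,.03)),("wall foot",126.5,(.006,.034)),("wall outer top",112.5,(.034,)),("ferrule",215.5,(.012,.02,.03))):
  for z in zs: print(n,z,intray(plane(*ray_wrist((252,r),s),z)))
s=load("w5"); o=lambda x,y:(120+x*270/800,90+y*200/593)
for n,p,z in (("divL foot",(283,92),.018),("outer R",(508,92),.018),("wall inner top",(392,92),.034),("wall outer top",(392,64),.034),("cut end d",(292,184),.018),("cut end R",(497,184),.018)):
  print(n,intray(plane(*ray_wrist(o(*p),s),z)))
im=cv2.imread("pics/w6.png"); cv2.imwrite("pics/w6c.png",cv2.resize(im[100:270,130:370],(800,567)))
```

```text
cam [ 0.1024 -0.0684]
butt 0.012 [ 0.0922 -0.0684]
butt 0.02 [ 0.0926 -0.0684]
butt 0.03 [ 0.0932 -0.0684]
wall foot 0.006 [ 0.0963 -0.0684]
wall foot 0.034 [ 0.0972 -0.0684]
wall outer top 0.034 [ 0.1049 -0.0684]
ferrule 0.012 [ 0.0384 -0.0684]
ferrule 0.02 [ 0.0412 -0.0684]
ferrule 0.03 [ 0.0446 -0.0684]
divL foot [ 0.0966 -0.0373]
outer R [ 0.0967 -0.096 ]
wall inner top [ 0.0966 -0.0657]
wall outer top [ 0.1035 -0.0657]
cut end d [ 0.0723 -0.0394]
cut end R [ 0.0724 -0.0935]
```

View pics/w6c.png

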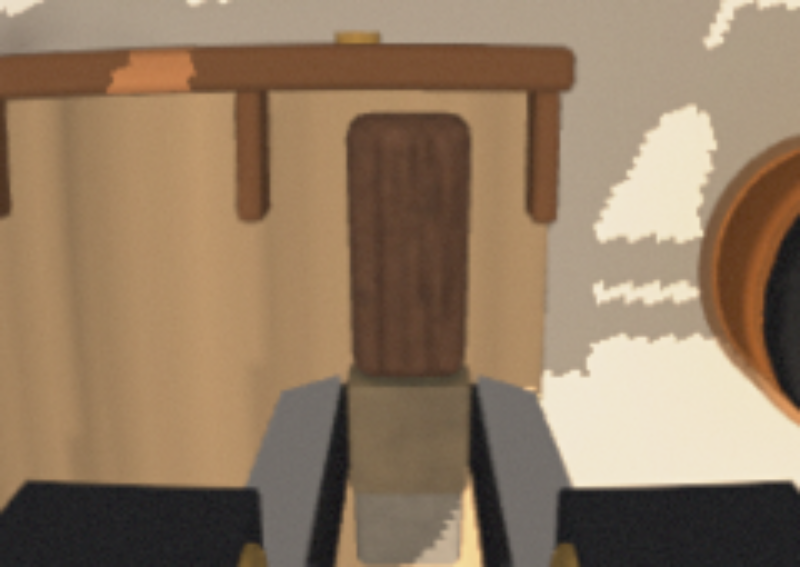

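The brush is pitched butt-up in the grip: the handle is 122 px wide at the butt and 108 px at its base, with the bristle end on the floor. The wall's inner face reads at x=0.0966 in my tray frame, so that frame needs a 2.3 mm shift. I'll release gently so it settles.

Emit:
{"api": "play_rows", "payload": {
  "deltas": [
    [-0.03,0,0,0,0,0],
    [0,0,0,0,0,0],
    [0,0,0,0,0,0]
  ],
  "gripper": -0.36
}}

```text
clock: 14.78
ee_pos: [0.512, -0.3793, -0.0019]
orientation: [-3.098, 0.516, 0.002]
force: [0.4, -0.1, 0.1]
width: 0.0302
finger_force: 0.0
```

Run:
```python
from h import *
q=np.load("tray.npy"); q[:2]+=-.0023*np.array([np.cos(q[2]),np.sin(q[2])]); np.save("tray.npy",q)
import h; h.TX,h.TY=q[:2]
s,im=shot("w7");print(s["clock"],s["ee_pos"],s["width"],s["force"])
g=im.astype(int).sum(2)//3
for c in (248,256): print("col",c,[int(v) for v in g[122:225,c]])
for r in (145,160,190): print(r,[int(v) for v in g[r,228:278]])
```

```text
14.775 [ 0.512  -0.3793 -0.0019] 0.03017634882011788 [ 0.3838 -0.0883  0.0889]
col 248 [81, 74, 74, 68, 65, 72, 78, 84, 80, 77, 79, 75, 70, 73, 74, 73, 73, 71, 73, 74, 70, 73, 73, 71, 70, 70, 70, 70, 73, 72, 71, 70, 76, 75, 71, 72, 72, 74, 73, 74, 73, 74, 73, 75, 75, 76, 77, 76, 74, 75, 75, 71, 71, 75, 73, 74, 72, 70, 71, 69, 70, 72, 71, 75, 76, 73, 73, 75, 75, 74, 73, 71, 76, 75, 77, 79, 73, 71, 67, 60, 62, 65, 75, 101, 105, 109, 105, 108, 106, 105, 107, 107, 104, 104, 105, 103, 105, 105, 102, 102, 101, 100, 103]
col 256 [81, 72, 75, 65, 60, 65, 66, 69, 72, 72, 75, 72, 74, 71, 71, 70, 70, 71, 68, 71, 73, 70, 72, 70, 71, 71, 70, 68, 65, 69, 70, 70, 69, 71, 65, 72, 67, 68, 69, 69, 68, 67, 66, 69, 68, 69, 65, 64, 64, 65, 60, 60, 56, 59, 61, 60, 66, 71, 71, 71, 73, 75, 73, 71, 69, 71, 72, 71, 68, 73, 72, 72, 76, 73, 75, 74, 72, 68, 65, 63, 62, 63, 73, 96, 103, 102, 101, 106, 104, 106, 105, 103, 102, 101, 104, 103, 101, 103, 105, 103, 104, 107, 107]
145 [139, 138, 141, 140, 141, 141, 142, 132, 82, 62, 69, 72, 72, 76, 73, 66, 63, 69, 76, 74, 71, 72, 73, 74, 73, 70, 71, 69, 70, 70, 68, 61, 62, 66, 70, 73, 68, 63, 65, 63, 63, 106, 140, 141, 139, 135, 137, 136, 135, 132]
160 [140, 142, 139, 139, 140, 141, 141, 129, 78, 64, 68, 72, 74, 76, 76, 66, 59, 63, 70, 72, 73, 74, 72, 73, 73, 79, 76, 69, 69, 71, 70, 73, 73, 71, 67, 66, 67, 72, 67, 66, 68, 108, 141, 140, 138, 138, 136, 134, 135, 132]
190 [141, 140, 140, 140, 141, 142, 141, 134, 109, 66, 64, 71, 73, 76, 71, 70, 64, 62, 71, 72, 75, 75, 67, 68, 69, 70, 71, 72, 68, 61, 63, 65, 69, 71, 76, 76, 73, 70, 67, 66, 85, 126, 140, 139, 135, 136, 135, 133, 133, 132]
```

The brush now lies flat: handle width is uniform at 33 px and its butt is against the wall at row 126. Next I'll lift and go look at the rest.

Emit:
{"api": "play_rows", "payload": {
  "deltas": [
    [0,0,-0.2,0,0,0],
    [0,0,-0.5,0,0,0],
    [0,0,-1,0,0,0],
    [0,0,-1,0,0,0],
    [0,0,-1,0,0,0],
    [0,0,-1,0,0,0],
    [0,0,-1,0,0,0],
    [0,0,-1,0,0,0]
  ]
}}

```text
clock: 15.82
ee_pos: [0.5126, -0.3797, 0.2023]
orientation: [3.098, -0.515, 0.003]
force: [0.0, -0.2, 0.5]
width: 0.03
finger_force: 0.0
```

Run:
```python
from h import *
print(state()["ee_pos"],go([.47,.235,.28],target(-.07)))
```

```text
[ 0.5126 -0.3797  0.2023] (array([ -7.9739, -18.9256,  -2.62  ]), array([ 0.0022, -0.0034, -0.5193]))
```

Emit:
{"api": "play_rows", "payload": {
  "deltas": [
    [-0.42,-0.99,-0.14,0,0,0],
    [-0.42,-0.99,-0.14,0,0,0],
    [-0.42,-0.99,-0.14,0,0,0],
    [-0.42,-0.99,-0.14,0,0,0],
    [-0.42,-0.99,-0.14,0,0,0],
    [-0.42,-0.99,-0.14,0,0,0],
    [-0.42,-0.99,-0.14,0,0,0],
    [-0.42,-0.99,-0.14,0,0,0]
  ]
}}

```text
clock: 16.82
ee_pos: [0.4941, -0.1212, 0.2349]
orientation: [3.099, -0.516, 0.003]
force: [-0.6, 0.0, -0.6]
width: 0.0301
finger_force: 0.0
```

Emit:
{"api": "play_rows", "payload": {
  "deltas": [
    [-0.42,-0.99,-0.14,0,0,0],
    [-0.42,-0.99,-0.14,0,0,0],
    [-0.42,-0.99,-0.14,0,0,0],
    [-0.42,-0.99,-0.14,0,0,0],
    [-0.42,-0.99,-0.14,0,0,0],
    [-0.42,-0.99,-0.14,0,0,0],
    [-0.42,-0.99,-0.14,0,0,0],
    [-0.42,-0.99,-0.14,0,0,0]
  ]
}}

```text
clock: 17.82
ee_pos: [0.4755, 0.1364, 0.2685]
orientation: [-3.098, 0.515, -0.004]
force: [0.3, 0.6, 0.4]
width: 0.0301
finger_force: 0.0
```

Emit:
{"api": "play_rows", "payload": {
  "deltas": [
    [-0.42,-0.99,-0.14,0,0,0],
    [-0.42,-0.99,-0.14,0,0,0],
    [-0.42,-0.99,-0.14,0,0,-0.26],
    [0,0,0,0,0,-0.26],
    [0,0,0,0,0,0],
    [0,0,0,0,0,0]
  ]
}}

```text
clock: 18.58
ee_pos: [0.4687, 0.2315, 0.2801]
orientation: [-3.139, 0.113, -0.001]
force: [-0.6, -0.0, -0.4]
width: 0.03
finger_force: 0.0
```

Run:
```python
from h import *
s,im=shot("w8");print(s["clock"],s["ee_pos"],Ro.from_rotvec(s["orientation"]).as_matrix()[:,0],s["joint_positions"])
# project a few predicted points (rest guess) to get search zones
hsv=cv2.cvtColor(im,cv2.COLOR_RGB2HSV)
dark=((im.astype(int).sum(2)<260)).astype(np.uint8)
dark[235:]=0
n,lab,st,ce=cv2.connectedComponentsWithStats(dark)
for i in range(1,n):
    if st[i,4]>150: 
        m=(lab==i); rect=cv2.minAreaRect(np.argwhere(m)[:,::-1].astype(np.float32)); print(st[i],ce[i],rect,im[m].mean(0))
```

```text
18.575 [0.4687 0.2315 0.2801] [ 0.9974 -0.0719  0.0008] [ 0.2933  0.0349  1.5377 -0.0001  1.5681  1.9361]
[483  68  29  31 229] [498.      78.9563] ((498.60675048828125, 81.37255096435547), (36.417842864990234, 16.935455322265625), 34.215702056884766) [88.5764 60.559  40.4891]
[ 81  77  16  29 192] [86.1302 90.4167] ((87.0146255493164, 89.93170166015625), (12.152688026428223, 29.054704666137695), 12.094758033752441) [88.0833 82.1458 74.9323]
[ 15  83  62  77 287] [ 45.8362 107.3798] ((49.48165512084961, 120.60549926757812), (63.50388717651367, 57.85271072387695), 73.3007583618164) [70.3833 64.0523 59.0418]
[203 101  21  58 891] [213.4523 127.7666] ((213.2777099609375, 129.51754760742188), (58.00373077392578, 17.419483184814453), 85.48600769042969) [93.3266 63.5915 45.4703]
[266 101  23  45 712] [277.4171 121.2949] ((277.0, 123.0), (44.0, 22.0), 90.0) [69.8581 66.3315 63.2346]
[463 118  17  50 211] [471.2275 141.9905] ((471.2220458984375, 142.2925567626953), (4.315849304199219, 50.43746566772461), 14.931416511535645) [86.109  59.4265 39.8199]
[   0  180  160   55 6223] [ 94.7172 205.1917] ((79.5, 207.0), (54.0, 159.0), 90.0) [52.7493 52.3381 49.6166]
[494 211  18  24 237] [503.7553 223.2068] ((504.1351318359375, 222.81082153320312), (11.624763488769531, 27.201946258544922), 35.53767776489258) [59.2911 52.1857 48.9831]
```

View pics/w8.png

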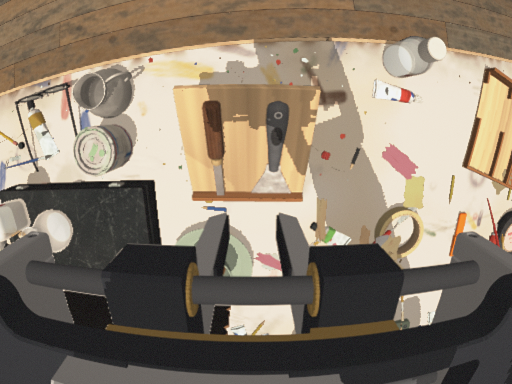

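The rest view shows the board's top corners at (175,87) and (321,86) and the lip at row ~196 from column 193 to 302. The chisel handle runs from (213,101) to (215,159), with its blade to (220,195). The knife butt is at (278,101) and its blade edge near (270,193).

```bash
cat >> h.py <<'E'
def onplane(o,d,p0,n): return o+d*(np.dot(p0-o,n)/np.dot(d,n))
E
python3 - <<'E'
from h import *
s=load("w8"); im=cv2.imread("pics/w8.png"); g=im.astype(int).sum(2)//3
pt=lambda u,v,z: plane(*ray_wrist((u,v),s),z)
A,B=pt(175,87,.123),pt(321,86,.123); print(A,B,np.linalg.norm(A-B))
C,D=pt(193,196,.014),pt(302,197,.014); print(C,D,np.linalg.norm(C-D))
yw=[np.arctan2(-(p-q)[0],(p-q)[1]) for p,q in((A,B),(C,D))]; print("yaw",yw)
yaw=np.mean(yw); ex=np.array([np.cos(yaw),np.sin(yaw),0]); ey=np.array([-ex[1],ex[0],0])
O1=(A+B)/2-ex*.071; O2=(C+D)/2+ex*.088; print("origin",O1,O2)
O=(A+B)/2-ex*.071; O[2]=0; np.save("rest.npy",np.r_[O,yaw])
t=np.radians(35); up=np.cos(t)*ex+np.array([0,0,np.sin(t)]); n=-np.sin(t)*ex+np.array([0,0,np.cos(t)])
P0=O-ex*.085+np.array([0,0,.014])
def sl(u,v,h):
    p=onplane(*ray_wrist((u,v),s),P0+n*h,n); d=p-P0; return np.array([d@up,d@ey])*1000
def edges(r,a,b,thr=None):
    d=np.abs(np.diff(cv2.GaussianBlur(im,(1,3),0)[r].astype(int),axis=0)).sum(1); m=(a+b)//2
    return a+np.argmax(d[a:m])+.5, m+np.argmax(d[m:b])+.5
for nm,rows,a,b,h in (("chis",(108,118,128,138,148,155),198,230,9),("knife",(110,120,130,140,150),258,296,12)):
    for r in rows:
        e=edges(r,a,b); print(nm,r,e,(sl(e[0],r,h/1000)+sl(e[1],r,h/1000))/2, sl(e[1],r,h/1000)-sl(e[0],r,h/1000))
print("chisel col213",[int(v) for v in g[94:108,213]],"knife col278",[int(v) for v in g[94:108,278]])
print("chisel bottom col219",[int(v) for v in g[180:202,219]])
for u,v,h in ((213,101,.009),(215,159,.009),(220,194,.009),(278,101,.012),(270,193,.003)): print(u,v,sl(u,v,h))
E
```

```text
[0.5831 0.3165 0.123 ] [0.5712 0.1407 0.123 ] 0.17610954196226963
[0.4181 0.3322 0.014 ] [0.4038 0.1538 0.014 ] 0.17900668322949426
yaw [np.float64(-0.06733365090936977), np.float64(-0.08041612543119218)]
origin [0.5064 0.2338 0.123 ] [0.4987 0.2365 0.014 ]
chis 108 (np.float64(201.5), np.float64(220.5)) [163.0166  44.9629] [ -0.6206 -23.4277]
chis 118 (np.float64(202.5), np.float64(220.5)) [147.904   45.6049] [ -0.5243 -22.7719]
chis 128 (np.float64(204.5), np.float64(221.5)) [132.0346  45.0149] [ -0.4181 -22.0788]
chis 138 (np.float64(205.5), np.float64(222.5)) [115.3616  45.0979] [ -0.345  -22.7072]
chis 148 (np.float64(206.5), np.float64(223.5)) [97.7593 45.2203] [ -0.268  -23.3889]
chis 155 (np.float64(207.5), np.float64(223.5)) [84.8197 45.6084] [ -0.2004 -22.4978]
knife 110 (np.float64(266.5), np.float64(288.5)) [161.8667 -35.9922] [  0.5711 -26.7247]
knife 120 (np.float64(265.5), np.float64(287.5)) [146.8069 -35.5913] [  0.5179 -27.4197]
knife 130 (np.float64(265.5), np.float64(286.5)) [131.0165 -35.8257] [  0.4509 -26.8948]
knife 140 (np.float64(266.5), np.float64(283.5)) [114.3744 -35.4262] [  0.3225 -22.3971]
knife 150 (np.float64(267.5), np.float64(281.5)) [ 96.8073 -35.7062] [  0.2339 -19.008 ]
chisel col213 [123, 122, 123, 121, 125, 121, 98, 59, 54, 60, 52, 57, 58, 58] knife col278 [112, 111, 111, 111, 111, 112, 102, 72, 73, 73, 76, 75, 79, 77]
chisel bottom col219 [152, 153, 154, 152, 151, 147, 146, 148, 146, 146, 148, 146, 147, 148, 148, 123, 100, 97, 122, 120, 143, 221]
213 101 [173.0782  41.662 ]
215 159 [77.1708 46.9329]
220 194 [ 0.7253 45.7282]
278 101 [174.7909 -35.8443]
270 193 [ -3.5076 -34.5725]
```

```bash
cat >> h.py <<'E'
RO=np.load("rest.npy"); RYAW=-.074
_ex=np.array([np.cos(RYAW),np.sin(RYAW),0]); _ey=np.array([-_ex[1],_ex[0],0]); _t=np.radians(35)
_up=np.cos(_t)*_ex+np.array([0,0,np.sin(_t)]); _n=-np.sin(_t)*_ex+np.array([0,0,np.cos(_t)])
_P0=np.r_[RO[:2],0]-_ex*.085+np.array([0,0,.014])
def slope(s,e,h): return _P0+_up*s+_ey*e+_n*h
RS=target(RYAW,_t)
def show(p,R):
    d,w=go(p,R); print("shift",d,"turn",w)
E
python3 - <<'E'
from h import *
p=slope(.097,.0452,.08-.016); print(p); s=state(); R0=Ro.from_rotvec(s["orientation"]).as_matrix()
show(p,RS); 
d=RS.T@(p-s["ee_pos"])/.03; print("shift after turning",d)
E
```

```text
[0.4676 0.282  0.1221]
shift [-0.1623 -1.6777  5.2623] turn [-0.0017  1.2205  0.0042]
shift after turning [-3.1515 -1.6784  4.2171]
```

Emit:
{"api": "play_rows", "payload": {
  "deltas": [
    [0,0,0,0,0.305,0],
    [0,0,0,0,0.305,0],
    [0,0,0,0,0.305,0],
    [0,0,0,0,0.305,0],
    [-0.8,-0.42,0.5,0,0,0],
    [-0.8,-0.42,0.9,0,0,0],
    [-0.8,-0.42,0.9,0,0,0],
    [-0.75,-0.42,0.9,0,0,0]
  ],
  "gripper": 0.0
}}

```text
clock: 19.62
ee_pos: [0.4497, 0.2837, 0.146]
orientation: [2.975, -0.107, 0.938]
force: [1.0, -0.5, -0.1]
width: 0.0468
finger_force: 0.0
```

Emit:
{"api": "play_rows", "payload": {
  "deltas": [
    [0,0,0.9,0,0,0],
    [0,0,0.1,0,0,0],
    [0,0,0,0,0,0],
    [0,0,0,0,0,0]
  ]
}}

```text
clock: 20.12
ee_pos: [0.4676, 0.2829, 0.1237]
orientation: [2.975, -0.105, 0.94]
force: [-0.3, 0.1, -0.1]
width: 0.0471
finger_force: 0.0
```

Run:
```python
from h import *
s,im=shot("w9");print(s["clock"],s["joint_positions"]); show(slope(.097,.0452,.004-.016),RS)
g=im.astype(int)
for r in (90,110,130,150,170,190): print(r,[int(v) for v in g[r,222:284].sum(1)//3])
```

```text
20.125 [ 0.6316 -0.0268  2.0853 -0.6209  0.6887  2.6814]
shift [-0.0304  0.0379  2.5789] turn [-0.0076 -0.0023  0.0043]
90 [99, 97, 96, 99, 99, 97, 99, 97, 98, 102, 97, 96, 100, 98, 96, 96, 97, 97, 99, 97, 102, 99, 98, 96, 98, 96, 93, 94, 96, 95, 94, 92, 88, 84, 89, 89, 91, 94, 99, 97, 98, 99, 101, 101, 99, 99, 98, 98, 96, 95, 93, 93, 93, 95, 97, 97, 97, 94, 95, 93, 93, 92]
110 [206, 207, 206, 207, 206, 204, 203, 204, 202, 201, 200, 198, 197, 197, 194, 194, 195, 195, 196, 196, 200, 193, 154, 132, 113, 93, 90, 91, 89, 90, 91, 91, 92, 94, 92, 90, 89, 100, 106, 120, 132, 159, 189, 200, 199, 199, 198, 200, 200, 203, 204, 204, 200, 201, 199, 197, 198, 195, 195, 192, 193, 192]
130 [208, 205, 204, 205, 204, 204, 202, 202, 200, 200, 197, 197, 195, 194, 194, 193, 195, 196, 188, 84, 70, 78, 89, 88, 91, 90, 75, 72, 79, 85, 90, 83, 78, 83, 87, 87, 94, 96, 90, 80, 73, 76, 75, 69, 79, 116, 176, 201, 201, 200, 203, 202, 201, 199, 196, 196, 197, 195, 195, 192, 192, 191]
150 [207, 204, 206, 204, 204, 202, 203, 200, 198, 198, 196, 195, 193, 193, 193, 191, 191, 193, 178, 81, 70, 77, 86, 87, 88, 87, 81, 80, 86, 89, 92, 83, 84, 87, 93, 97, 97, 96, 94, 82, 79, 79, 79, 68, 84, 122, 169, 199, 202, 201, 200, 199, 200, 197, 195, 195, 193, 192, 192, 190, 190, 190]
170 [205, 204, 203, 203, 201, 202, 200, 199, 200, 197, 193, 194, 191, 190, 190, 188, 188, 190, 177, 95, 71, 78, 86, 89, 92, 87, 72, 72, 81, 86, 88, 84, 80, 83, 88, 95, 95, 89, 85, 83, 81, 83, 75, 73, 138, 194, 197, 197, 197, 200, 197, 196, 196, 192, 191, 192, 190, 190, 190, 187, 189, 186]
190 [203, 202, 202, 201, 200, 198, 198, 198, 196, 193, 191, 191, 188, 185, 185, 185, 187, 187, 172, 91, 69, 76, 83, 87, 87, 86, 80, 83, 85, 89, 90, 88, 82, 83, 89, 92, 88, 84, 80, 84, 87, 82, 67, 74, 140, 194, 195, 195, 195, 195, 195, 192, 189, 189, 190, 187, 188, 188, 188, 186, 186, 187]
```

Emit:
{"api": "play_rows", "payload": {
  "deltas": [
    [0,0.03,0.8,0,0,0],
    [0,0,0.8,0,0,0],
    [0,0,0.4,0,0,0],
    [0,0,0.2,0,0,0],
    [0,0,0.1,0,0,0],
    [0,0,0,0,0,0]
  ]
}}

```text
clock: 20.92
ee_pos: [0.5064, 0.279, 0.0659]
orientation: [2.975, -0.104, 0.938]
force: [-0.3, -0.2, -0.0]
width: 0.0469
finger_force: 0.0
```

Emit:
{"api": "play_rows", "payload": {
  "deltas": [
    [0,0,0.15,0,0,0],
    [0,0,0.08,0,0,0],
    [0,0,0,0,0,0]
  ]
}}

```text
clock: 21.3
ee_pos: [0.5102, 0.2785, 0.0597]
orientation: [2.975, -0.104, 0.936]
force: [-0.2, -0.4, 0.0]
width: 0.0472
finger_force: 0.0
```

Emit:
{"api": "play_rows", "payload": {
  "deltas": [
    [0,0,0.07,0,0,0],
    [0,0,0,0,0,0]
  ]
}}

```text
clock: 21.55
ee_pos: [0.5114, 0.2784, 0.058]
orientation: [2.975, -0.104, 0.936]
force: [-0.5, 0.0, 0.1]
width: 0.0471
finger_force: 0.0
```

Emit:
{"api": "play_rows", "payload": {
  "deltas": [
    [0,0,0.05,0,0,0],
    [0,0,0,0,0,0]
  ]
}}

```text
clock: 21.8
ee_pos: [0.5122, 0.2783, 0.0568]
orientation: [2.975, -0.104, 0.936]
force: [-0.1, 0.3, 0.5]
width: 0.0473
finger_force: 0.0
```

Emit:
{"api": "play_rows", "payload": {
  "deltas": [
    [0,0,0,0,0,0],
    [0,0,0,0,0,0],
    [0,0,0,0,0,0],
    [0,0,0,0,0,0],
    [0,0,0,0,0,0]
  ],
  "gripper": -1,
  "grip_force": 40
}}

```text
clock: 22.42
ee_pos: [0.5122, 0.2784, 0.0569]
orientation: [2.975, -0.104, 0.937]
force: [0.7, 0.2, -0.5]
width: 0.0214
finger_force: 40.0
```

Run:
```python
from h import *
s,im=shot("w10");print(s["clock"],s["ee_pos"],s["width"],s["finger_force"],s["force"]); d=s["ee_pos"]-_P0 if 0 else None
import h
d=s["ee_pos"]-h._P0; print("s,e,h of TCP",d@h._up,d@h._ey,d@h._n)
```

```text
22.425 [0.5122 0.2784 0.0569] 0.021405574888499417 39.99999892723281 [ 0.7006  0.2179 -0.4638]
s,e,h of TCP 0.09632622270139522 0.04491771170854312 -0.01509265894653627
```

Emit:
{"api": "play_rows", "payload": {
  "deltas": [
    [0,0,-0.3,0,0,0],
    [0,0,-0.8,0,0,0],
    [0,0,-0.9,0,0,0],
    [0,0,-0.9,0,0,0],
    [0,0,-0.9,0,-0.305,0],
    [0,0,-0.5,0,-0.305,0],
    [0,0,0,0,-0.305,0],
    [0,0,0,0,-0.305,0]
  ]
}}

```text
clock: 23.48
ee_pos: [0.4405, 0.284, 0.1656]
orientation: [-3.137, 0.107, 0.004]
force: [0.1, 0.3, -1.5]
width: 0.0213
finger_force: 40.0
```

Run:
```python
from h import *
s,im=shot("w11");print(s["clock"],s["ee_pos"],s["width"],s["finger_force"],s["joint_positions"]); show(tray(.0205,-.012,.07),target(TYAW))
g=im.astype(int).sum(2)//3
print("butt col252",[int(v) for v in g[70:150,252]])
for r in (120,140,160,180,195): print(r,[int(v) for v in g[r,228:280]])
```

```text
23.475 [0.4405 0.284  0.1656] 0.02130957185546508 39.99988268944435 [0.4052 0.1163 1.687  0.0033 1.3397 2.0436]
shift [ 3.8625 19.9503  3.1137] turn [-0.003   0.007   0.5162]
butt col252 [121, 122, 121, 121, 122, 121, 121, 119, 120, 119, 121, 121, 120, 122, 121, 121, 121, 121, 118, 122, 121, 122, 120, 120, 121, 119, 121, 119, 121, 118, 118, 120, 118, 91, 55, 56, 58, 57, 60, 58, 56, 54, 56, 54, 58, 61, 57, 61, 60, 54, 57, 53, 55, 54, 52, 51, 54, 52, 53, 52, 56, 55, 56, 55, 53, 56, 55, 55, 53, 54, 56, 55, 58, 60, 55, 57, 58, 58, 55, 56]
120 [121, 117, 116, 116, 114, 72, 53, 56, 59, 58, 58, 59, 60, 58, 60, 57, 49, 49, 47, 56, 56, 59, 57, 56, 57, 57, 55, 56, 61, 58, 61, 64, 63, 65, 64, 57, 54, 52, 55, 56, 60, 57, 52, 72, 106, 111, 108, 112, 111, 109, 109, 109]
140 [118, 115, 114, 112, 109, 75, 53, 56, 59, 59, 57, 60, 61, 60, 62, 56, 49, 47, 52, 58, 58, 63, 61, 60, 56, 55, 60, 61, 65, 63, 64, 63, 63, 66, 63, 62, 54, 55, 56, 61, 59, 56, 53, 76, 98, 108, 109, 109, 107, 108, 106, 108]
160 [200, 200, 197, 198, 192, 172, 67, 47, 54, 58, 60, 60, 65, 62, 63, 58, 54, 52, 54, 61, 60, 61, 61, 59, 58, 58, 60, 60, 63, 64, 63, 64, 66, 64, 63, 59, 53, 58, 57, 58, 54, 54, 59, 84, 104, 106, 130, 161, 173, 174, 175, 176]
180 [197, 197, 198, 196, 194, 178, 89, 53, 55, 59, 61, 59, 58, 60, 59, 57, 58, 55, 54, 56, 59, 58, 59, 62, 60, 59, 60, 59, 63, 65, 66, 64, 62, 66, 66, 64, 59, 58, 60, 60, 52, 50, 61, 83, 105, 112, 136, 169, 172, 173, 175, 176]
195 [97, 98, 97, 97, 99, 92, 68, 51, 53, 54, 55, 57, 60, 61, 60, 60, 54, 49, 51, 55, 60, 60, 63, 59, 59, 53, 57, 56, 60, 63, 63, 67, 60, 61, 57, 60, 61, 63, 60, 59, 55, 56, 57, 74, 83, 88, 100, 99, 100, 101, 100, 99]
```

Emit:
{"api": "play_rows", "payload": {
  "deltas": [
    [0.19,1,0,0,0,0],
    [0.19,1,0,0,0,0],
    [0.19,1,0,0,0,0],
    [0.19,1,0,0,0,0],
    [0.19,1,0,0,0,0],
    [0.19,1,0,0,0,0],
    [0.19,1,0,0,0,0],
    [0.19,1,0,0,0,0]
  ]
}}

```text
clock: 24.52
ee_pos: [0.4686, 0.0402, 0.1637]
orientation: [3.139, -0.108, 0.001]
force: [-0.4, 0.4, -0.5]
width: 0.0213
finger_force: 40.0
```

Emit:
{"api": "play_rows", "payload": {
  "deltas": [
    [0.19,1,0,0,0,0],
    [0.19,1,0,0,0,0],
    [0.19,1,0,0,0,0],
    [0.19,1,0,0,0,0],
    [0.19,1,0,0,0,0],
    [0.19,1,0,0,0,0],
    [0.19,1,0,0,0,0],
    [0.19,1,0,0,0,0]
  ]
}}

```text
clock: 25.52
ee_pos: [0.4976, -0.202, 0.1637]
orientation: [3.139, -0.108, -0.0]
force: [0.4, 0.6, -1.6]
width: 0.0213
finger_force: 40.0
```

Emit:
{"api": "play_rows", "payload": {
  "deltas": [
    [0.19,1,0,0,0,0],
    [0.19,1,0,0,0,0],
    [0.19,1,0,0,0,0],
    [0.19,0.95,0,0,0,0.26],
    [0,0,0.5,0,0,0.257],
    [0,0,1,0,0,0],
    [0,0,1,0,0,0],
    [0,0,0.3,0,0,0]
  ]
}}

```text
clock: 26.52
ee_pos: [0.5107, -0.3196, 0.0773]
orientation: [-3.097, 0.512, 0.007]
force: [0.0, -0.0, -1.8]
width: 0.0214
finger_force: 40.0
```

Emit:
{"api": "play_rows", "payload": {
  "deltas": [
    [0,0,0,0,0,0],
    [0,0,0,0,0,0]
  ]
}}

```text
clock: 26.78
ee_pos: [0.5136, -0.3222, 0.0814]
orientation: [3.098, -0.513, 0.004]
force: [-0.1, -1.2, -0.5]
width: 0.0211
finger_force: 40.0
```

Run:
```python
from h import *
s,im=shot("w12");print(s["clock"],s["ee_pos"],s["width"],intray(s["ee_pos"])); show(tray(.0200,-.012,-.0085),target(TYAW))
g=im.astype(int).sum(2)//3
for c in (252,275): print(c,[int(v) for v in g[80:140,c]])
print([int(v) for v in g[115,190:320]])
```

```text
26.775 [ 0.5136 -0.3222  0.0814] 0.021076197057142435 [ 0.0172 -0.0136]
shift [ 0.0812 -0.0597  3.0028] turn [ 0.0025 -0.0061  0.0027]
252 [149, 149, 151, 151, 150, 149, 150, 151, 151, 150, 151, 143, 103, 82, 82, 80, 81, 84, 84, 79, 73, 62, 55, 52, 51, 58, 58, 62, 59, 57, 54, 57, 54, 56, 57, 59, 59, 57, 54, 54, 55, 56, 56, 53, 54, 54, 53, 54, 52, 53, 54, 51, 55, 57, 55, 55, 55, 53, 53, 54]
275 [152, 151, 150, 151, 153, 152, 152, 153, 155, 152, 152, 152, 129, 80, 79, 81, 81, 79, 80, 84, 76, 69, 51, 77, 139, 142, 138, 138, 138, 138, 138, 138, 137, 139, 139, 140, 138, 138, 139, 138, 136, 138, 139, 137, 138, 138, 138, 137, 138, 137, 137, 138, 138, 137, 137, 137, 138, 136, 136, 136]
[140, 136, 132, 134, 135, 136, 136, 135, 135, 136, 139, 135, 136, 137, 136, 137, 137, 138, 137, 134, 133, 130, 128, 125, 123, 112, 85, 81, 81, 82, 77, 65, 91, 119, 127, 127, 129, 130, 132, 133, 132, 133, 127, 74, 51, 56, 59, 60, 59, 61, 62, 61, 64, 57, 51, 46, 49, 54, 57, 63, 63, 60, 59, 58, 58, 56, 59, 64, 63, 66, 68, 66, 64, 60, 55, 53, 56, 59, 58, 55, 53, 85, 130, 139, 138, 140, 136, 80, 70, 78, 81, 84, 80, 91, 127, 128, 128, 129, 126, 129, 131, 135, 133, 136, 135, 133, 133, 136, 137, 137, 120, 72, 62, 68, 72, 72, 75, 65, 65, 80, 103, 104, 108, 103, 97, 100, 105, 100, 99, 104]
```

Emit:
{"api": "play_rows", "payload": {
  "deltas": [
    [0.08,-0.06,0.7,0,0,0],
    [0,0,0.8,0,0,0],
    [0,0,0.6,0,0,0],
    [0,0,0.4,0,0,0],
    [0,0,0.2,0,0,0],
    [0,0,0.1,0,0,0],
    [0,0,0,0,0,0]
  ]
}}

```text
clock: 27.7
ee_pos: [0.5158, -0.321, -0.0038]
orientation: [3.099, -0.513, 0.001]
force: [0.8, -0.1, -0.9]
width: 0.0216
finger_force: 40.0
```

Emit:
{"api": "play_rows", "payload": {
  "deltas": [
    [0,0,0.08,0,0,0],
    [0,0,0,0,0,0]
  ]
}}

```text
clock: 27.95
ee_pos: [0.5156, -0.3207, -0.0064]
orientation: [3.099, -0.513, 0.001]
force: [1.6, 0.4, -1.1]
width: 0.0214
finger_force: 40.0
```

Run:
```python
from h import *
s,im=shot("w13");print(s["clock"],s["ee_pos"],s["width"],intray(s["ee_pos"]),s["force"]); show(tray(.0200,-.012,-.0085),target(TYAW))
g=im.astype(int).sum(2)//3
for c in (252,280): print(c,[int(v) for v in g[90:140,c]])
```

```text
27.95 [ 0.5156 -0.3207 -0.0064] 0.021398169016353517 [ 0.0186 -0.0115] [ 1.5607  0.3776 -1.077 ]
shift [0.0489 0.0162 0.0703] turn [ 0.0003 -0.0007  0.0024]
252 [83, 81, 78, 75, 69, 55, 54, 55, 89, 132, 134, 133, 131, 99, 56, 56, 57, 59, 54, 59, 56, 57, 54, 58, 59, 60, 59, 58, 51, 57, 54, 55, 57, 55, 56, 53, 52, 51, 52, 49, 57, 53, 53, 51, 56, 56, 57, 58, 53, 55]
280 [83, 82, 81, 76, 73, 63, 54, 49, 73, 126, 143, 144, 145, 143, 143, 143, 144, 144, 143, 142, 143, 142, 144, 144, 145, 144, 142, 143, 142, 144, 143, 144, 141, 143, 142, 144, 143, 142, 145, 142, 141, 143, 142, 143, 143, 144, 143, 142, 142, 144]
```

Emit:
{"api": "play_rows", "payload": {
  "deltas": [
    [0.06,0,0.05,0,0,0],
    [0,0,0.04,0,0,0],
    [0,0,0,0,0,0]
  ]
}}

```text
clock: 28.38
ee_pos: [0.517, -0.3211, -0.0095]
orientation: [-3.099, 0.513, 0.001]
force: [0.1, -0.1, -1.1]
width: 0.0214
finger_force: 40.0
```

Emit:
{"api": "play_rows", "payload": {
  "deltas": [
    [0,0,0.03,0,0,0],
    [0,0,0,0,0,0]
  ]
}}

```text
clock: 28.62
ee_pos: [0.5171, -0.3212, -0.0103]
orientation: [-3.099, 0.513, 0.0]
force: [0.5, 0.6, -0.5]
width: 0.0213
finger_force: 40.0
```

Emit:
{"api": "play_rows", "payload": {
  "deltas": [
    [0,0,0.04,0,0,0],
    [0,0,0,0,0,0]
  ]
}}

```text
clock: 28.88
ee_pos: [0.5172, -0.3213, -0.0105]
orientation: [3.099, -0.513, 0.0]
force: [-1.6, 1.6, 4.7]
width: 0.0213
finger_force: 40.0
```

Emit:
{"api": "play_rows", "payload": {
  "deltas": [
    [0,0,0.04,0,0,0],
    [0,0,0,0,0,0]
  ]
}}

```text
clock: 29.12
ee_pos: [0.5172, -0.3213, -0.0106]
orientation: [3.099, -0.513, -0.0]
force: [-5.2, 4.4, 11.0]
width: 0.0209
finger_force: 40.0
```

Run:
```python
from h import *
s=state();print(s["clock"],s["ee_pos"],s["width"],intray(s["ee_pos"]),s["force"],s["moment"])
```

```text
29.125 [ 0.5172 -0.3213 -0.0106] 0.020922492255427624 [ 0.0203 -0.0115] [-5.1525  4.4483 10.9831] [0.7109 0.8701 0.0343]
```

Emit:
{"api": "play_rows", "payload": {
  "deltas": [
    [0,0,-0.05,0,0,0],
    [0,0,0,0,0,0]
  ]
}}

```text
clock: 29.38
ee_pos: [0.5173, -0.3214, -0.0106]
orientation: [3.099, -0.513, 0.001]
force: [-2.1, 1.3, 4.9]
width: 0.0212
finger_force: 40.0
```

Emit:
{"api": "play_rows", "payload": {
  "deltas": [
    [0,0,0,0,0,0],
    [0,0,0,0,0,0],
    [0,0,0,0,0,0]
  ],
  "gripper": -0.2
}}

```text
clock: 29.75
ee_pos: [0.517, -0.3212, -0.0116]
orientation: [-3.099, 0.513, 0.0]
force: [0.2, -0.8, 0.4]
width: 0.0375
finger_force: 0.0
```

Run:
```python
from h import *
s,im=shot("w14");print(s["clock"],s["ee_pos"],s["width"],intray(s["ee_pos"]),s["force"])
g=im.astype(int).sum(2)//3
for c in (248,253,280): print(c,[int(v) for v in g[90:125,c]])
for r in (110,150,190): print(r,[int(v) for v in g[r,226:282]])
```

```text
29.75 [ 0.517  -0.3212 -0.0116] 0.0374871513092995 [ 0.0201 -0.0114] [ 0.2354 -0.8498  0.4494]
248 [81, 84, 83, 84, 81, 78, 69, 56, 52, 57, 77, 129, 122, 59, 53, 57, 59, 62, 64, 64, 67, 61, 60, 58, 60, 56, 53, 56, 58, 55, 57, 62, 56, 59, 58]
253 [82, 83, 83, 82, 84, 77, 71, 59, 50, 52, 83, 135, 125, 63, 55, 58, 60, 57, 59, 59, 57, 60, 59, 57, 60, 58, 57, 60, 58, 57, 56, 55, 53, 56, 54]
280 [81, 82, 82, 85, 83, 77, 74, 65, 59, 52, 64, 137, 146, 147, 147, 146, 143, 145, 145, 144, 145, 141, 145, 145, 144, 146, 145, 144, 146, 143, 143, 143, 144, 143, 146]
110 [128, 128, 124, 121, 117, 114, 112, 103, 66, 54, 56, 57, 61, 59, 63, 57, 55, 50, 53, 55, 57, 63, 67, 65, 65, 61, 58, 57, 62, 62, 65, 64, 63, 62, 63, 59, 61, 58, 54, 51, 55, 53, 60, 56, 60, 114, 142, 143, 143, 145, 143, 148, 145, 145, 145, 144]
150 [129, 126, 124, 122, 119, 116, 112, 94, 55, 54, 57, 56, 60, 61, 58, 61, 56, 59, 53, 52, 60, 63, 68, 65, 65, 62, 60, 56, 57, 56, 63, 68, 65, 70, 69, 66, 68, 62, 55, 55, 54, 58, 57, 55, 55, 90, 129, 145, 144, 145, 143, 146, 144, 143, 143, 144]
190 [129, 130, 127, 124, 122, 117, 117, 109, 77, 55, 57, 56, 56, 60, 65, 64, 62, 58, 53, 49, 52, 57, 61, 60, 65, 61, 58, 57, 56, 60, 64, 62, 65, 65, 63, 64, 62, 63, 64, 64, 65, 61, 59, 57, 65, 104, 142, 142, 143, 145, 144, 144, 143, 144, 144, 142]
```

Emit:
{"api": "play_rows", "payload": {
  "deltas": [
    [0,0,-0.3,0,0,0],
    [0,0,-0.8,0,0,0],
    [0,0,-1,0,0,0],
    [0,0,-1,0,0,0],
    [0,0,-1,0,0,0],
    [0,0,-1,0,0,0],
    [0,0,-1,0,0,0],
    [0,0,0,0,0,0]
  ]
}}

```text
clock: 30.8
ee_pos: [0.5191, -0.3228, 0.1757]
orientation: [3.096, -0.513, 0.01]
force: [-0.1, -0.8, -1.0]
width: 0.0374
finger_force: 0.0
```

Run:
```python
from h import *
s=state(); print(s["ee_pos"]); show(slope(.0975,-.0357,.12),RS); print(go([*slope(.0975,-.0357,.12)[:2],.19],target(RYAW)), slope(.0975,-.0357,.12))
```

```text
[ 0.5191 -0.3228  0.1757]
shift [ -8.4704 -15.6579   0.147 ] turn [ 0.1622  1.2016 -0.49  ]
(array([ -8.4653, -15.6559,  -0.5789]), array([ 0.0073, -0.0135, -0.5083])) [0.43   0.2037 0.1682]
```

Emit:
{"api": "play_rows", "payload": {
  "deltas": [
    [-0.53,-0.98,-0.04,0,0,0],
    [-0.53,-0.98,-0.04,0,0,0],
    [-0.53,-0.98,-0.04,0,0,0],
    [-0.53,-0.98,-0.04,0,0,0],
    [-0.53,-0.98,-0.04,0,0,0],
    [-0.53,-0.98,-0.04,0,0,0],
    [-0.53,-0.98,-0.04,0,0,0],
    [-0.53,-0.98,-0.04,0,0,0]
  ]
}}

```text
clock: 31.8
ee_pos: [0.4712, -0.0562, 0.1799]
orientation: [-3.099, 0.513, 0.004]
force: [0.8, 0.4, -0.6]
width: 0.0376
finger_force: 0.0
```

Emit:
{"api": "play_rows", "payload": {
  "deltas": [
    [-0.53,-0.98,-0.04,0,0,0],
    [-0.53,-0.98,-0.04,0,0,0],
    [-0.53,-0.98,-0.04,0,0,0],
    [-0.53,-0.98,-0.04,0,0,0],
    [-0.53,-0.98,-0.04,0,0,0],
    [-0.53,-0.98,-0.04,0,0,0],
    [-0.53,-0.98,-0.04,0,0,0],
    [-0.53,-0.98,-0.04,0,0,0]
  ],
  "gripper": 0.0
}}

```text
clock: 32.8
ee_pos: [0.4266, 0.2068, 0.1895]
orientation: [3.098, -0.513, -0.003]
force: [-0.6, -0.1, 0.4]
width: 0.0468
finger_force: 0.0
```

Emit:
{"api": "play_rows", "payload": {
  "deltas": [
    [0,0,0,0,0,-0.254],
    [0,0,0,0,0,-0.254],
    [0,0,0,0,0.305,0],
    [0,0,0,0,0.305,0],
    [0,0,0,0,0.305,0],
    [0,0,0,0,0.305,0],
    [0,0,0,0,0,0],
    [0,0,0,0,0,0]
  ]
}}

```text
clock: 33.8
ee_pos: [0.4287, 0.2065, 0.1917]
orientation: [2.974, -0.11, 0.935]
force: [0.3, 0.0, 0.2]
width: 0.0467
finger_force: 0.0
```

Run:
```python
from h import *
s,im=shot("w15"); print(s["clock"],s["ee_pos"],s["joint_positions"]); show(slope(.0975,-.0357,.004-.0185),RS)
import h; d=s["ee_pos"]-h._P0; print("s,e,h",d@h._up,d@h._ey,d@h._n)
g=im.astype(int).sum(2)//3
print("col",[int(v) for v in g[95:150,252]])
for r in (140,160,170,180,190,200,210,220): print(r,[int(v) for v in g[r,218:288]])
```

```text
33.8 [0.4287 0.2065 0.1917] [ 0.5065 -0.3504  2.1852 -0.4396  0.8282  2.3722]
shift [-0.4499  0.0976  5.1606] turn [-0.0011  0.0004 -0.0027]
s,e,h 0.10978684480318054 -0.03302742573001843 0.14010884636683307
col [93, 90, 91, 92, 93, 91, 93, 93, 97, 96, 96, 98, 107, 157, 161, 177, 182, 184, 183, 183, 183, 183, 182, 183, 185, 185, 185, 143, 92, 96, 104, 112, 115, 114, 117, 155, 232, 212, 172, 155, 164, 214, 217, 160, 114, 113, 116, 114, 115, 114, 113, 114, 113, 110, 110]
140 [185, 183, 179, 178, 174, 176, 178, 179, 182, 182, 184, 182, 182, 183, 186, 187, 191, 194, 197, 198, 198, 200, 199, 189, 129, 85, 91, 97, 100, 104, 106, 112, 112, 110, 113, 113, 112, 111, 111, 110, 110, 110, 107, 105, 101, 99, 91, 84, 75, 106, 172, 200, 199, 199, 199, 199, 200, 200, 200, 201, 201, 201, 199, 196, 193, 190, 192, 192, 195, 193]
160 [183, 182, 181, 178, 174, 175, 176, 177, 180, 181, 181, 182, 182, 182, 184, 184, 189, 193, 195, 196, 197, 198, 198, 198, 182, 105, 82, 89, 94, 94, 73, 55, 62, 65, 65, 66, 66, 68, 66, 66, 62, 57, 54, 73, 93, 93, 82, 77, 101, 161, 199, 200, 199, 199, 200, 200, 200, 201, 202, 
[... 1435 characters left out ...]
210 [181, 183, 182, 180, 178, 175, 176, 175, 178, 177, 180, 180, 181, 177, 180, 184, 187, 190, 193, 195, 194, 195, 196, 194, 192, 191, 192, 194, 193, 172, 96, 93, 100, 102, 108, 105, 108, 106, 102, 100, 96, 87, 82, 132, 191, 195, 194, 197, 199, 199, 200, 200, 199, 200, 200, 201, 203, 202, 203, 204, 203, 201, 197, 193, 193, 193, 193, 194, 194, 195]
220 [180, 180, 181, 181, 176, 176, 176, 176, 175, 178, 179, 180, 181, 180, 181, 182, 186, 189, 192, 196, 185, 132, 124, 126, 125, 126, 125, 128, 137, 166, 190, 102, 95, 105, 108, 109, 108, 109, 104, 98, 90, 98, 128, 179, 213, 196, 195, 198, 199, 200, 200, 199, 200, 202, 201, 202, 202, 204, 205, 202, 203, 200, 195, 194, 192, 192, 193, 194, 167, 131]
```

Run:
```python
from h import *
import h
s=load("w15")
def sl(u,v,hh):
    p=onplane(*ray_wrist((u,v),s),h._P0+h._n*hh,h._n); d=p-h._P0; return np.array([d@h._up,d@h._ey])*1000
for r,a,b in ((140,242.5,267.2),(150,242.8,267),(160,243.3,266.8),(170,244.3,265.6),(180,245.3,263.9),(190,246.4,263.2),(200,246.8,262.7),(210,248,261),(220,249,260)):
    A,B=sl(a,r,.012),sl(b,r,.012); print(r,(A+B)/2,A[1]-B[1])
print("butt",sl(254,122,.015),sl(254,122,.02))
```

```text
140 [153.1892 -36.1711] 27.195358547919177
150 [142.0608 -36.2512] 26.77479635409839
160 [130.8478 -36.4457] 26.147141118262574
170 [119.5221 -36.364 ] 23.84991767275574
180 [108.0586 -36.0014] 20.97515269751985
190 [ 96.4297 -36.2613] 19.097108791258346
200 [ 84.6023 -36.2413] 18.23427928450413
210 [ 72.5449 -35.991 ] 15.052514382864924
220 [ 60.2217 -36.0307] 12.871591709568442
butt [173.0981 -35.1818] [173.19   -35.1538]
```

Run:
```python
from h import *
show(slope(.090,-.036,-.016),RS)
```

```text
shift [-0.6999  0.108   5.2106] turn [-0.0011  0.0004 -0.0027]
```

Emit:
{"api": "play_rows", "payload": {
  "deltas": [
    [-0.35,0.05,0.8,0,0,0],
    [-0.35,0.058,0.9,0,0,0],
    [0,0,0.9,0,0,0],
    [0,0,0.9,0,0,0],
    [0,0,0.8,0,0,0],
    [0,0,0.4,0,0,0],
    [0,0,0.2,0,0,0],
    [0,0,0.1,0,0,0]
  ]
}}

```text
clock: 34.85
ee_pos: [0.4971, 0.1978, 0.0566]
orientation: [2.973, -0.111, 0.937]
force: [0.4, -1.2, -0.6]
width: 0.047
finger_force: 0.0
```

Emit:
{"api": "play_rows", "payload": {
  "deltas": [
    [0,0,0.1,0,0,0],
    [0,0,0.05,0,0,0],
    [0,0,0,0,0,0]
  ]
}}

```text
clock: 35.22
ee_pos: [0.4988, 0.1977, 0.0527]
orientation: [2.974, -0.11, 0.937]
force: [-0.5, -0.3, 0.1]
width: 0.0471
finger_force: 0.0
```

Run:
```python
from h import *
s=state(); print(s["clock"],s["force"]); show(slope(.090,-.036,-.016),RS)
```

```text
35.225 [-0.4804 -0.2756  0.064 ]
shift [ 0.0742 -0.0199  0.0577] turn [-0.0004  0.001  -0.    ]
```

Emit:
{"api": "play_rows", "payload": {
  "deltas": [
    [0.03,-0.02,0.06,0,0,0],
    [0,0,0,0,0,0]
  ]
}}

```text
clock: 35.48
ee_pos: [0.5007, 0.1981, 0.0516]
orientation: [2.974, -0.11, 0.937]
force: [-0.8, -0.1, 0.6]
width: 0.0468
finger_force: 0.0
```

Emit:
{"api": "play_rows", "payload": {
  "deltas": [
    [0,0,0,0,0,0],
    [0,0,0,0,0,0],
    [0,0,0,0,0,0],
    [0,0,0,0,0,0],
    [0,0,0,0,0,0]
  ],
  "gripper": -1,
  "grip_force": 45
}}

```text
clock: 36.1
ee_pos: [0.5006, 0.198, 0.0514]
orientation: [2.973, -0.11, 0.936]
force: [-0.3, 0.4, 0.6]
width: 0.017
finger_force: 44.8
```

Emit:
{"api": "play_rows", "payload": {
  "deltas": [
    [0,0,-0.2,0,0,0],
    [0,0,-0.5,0,0,0],
    [0,0,-0.9,0,0,0],
    [0,0,-0.9,0,0,0],
    [0,0,-0.9,0,-0.305,0],
    [0,0,-0.5,0,-0.305,0],
    [0,0,0,0,-0.305,0],
    [0,0,0,0,-0.305,0]
  ]
}}

```text
clock: 37.1
ee_pos: [0.4359, 0.2034, 0.1501]
orientation: [-3.137, 0.115, 0.004]
force: [-0.3, 0.1, -0.6]
width: 0.017
finger_force: 44.8
```

Run:
```python
from h import *
s,im=shot("w16"); print(s["clock"],s["ee_pos"],s["width"],s["finger_force"]); show(tray(.0125,.055,.09),target(TYAW))
g=im.astype(int).sum(2)//3
for c in (248,258): print("col",c,[int(v) for v in g[70:130,c]])
for r in (110,130,150,170): print(r,[int(v) for v in g[r,218:290]])
```

```text
37.1 [0.4359 0.2034 0.1501] 0.017009887734694897 44.837970926309936
shift [ 4.1988 15.013   1.9414] turn [-0.0024  0.0072  0.5075]
col 248 [120, 118, 120, 120, 120, 122, 120, 119, 120, 121, 121, 120, 119, 119, 121, 122, 121, 120, 121, 121, 93, 68, 66, 72, 71, 75, 80, 81, 83, 81, 79, 81, 80, 86, 125, 159, 160, 151, 124, 94, 82, 75, 76, 77, 80, 90, 126, 158, 163, 155, 123, 83, 77, 81, 80, 81, 80, 79, 80, 81]
col 258 [114, 114, 113, 114, 114, 115, 116, 116, 117, 116, 113, 116, 115, 114, 115, 113, 114, 114, 114, 114, 99, 68, 67, 68, 67, 71, 73, 74, 76, 74, 78, 77, 77, 75, 80, 111, 145, 159, 162, 159, 153, 140, 140, 146, 155, 161, 159, 153, 138, 104, 82, 78, 78, 78, 79, 79, 80, 79, 78, 80]
110 [108, 111, 110, 111, 110, 108, 110, 114, 115, 115, 92, 67, 63, 68, 69, 73, 73, 74, 74, 72, 74, 75, 72, 73, 75, 109, 156, 159, 148, 106, 82, 76, 78, 78, 77, 78, 79, 76, 84, 120, 153, 159, 145, 107, 79, 77, 75, 74, 75, 74, 75, 72, 74, 72, 69, 67, 63, 67, 119, 126, 126, 126, 127, 129, 126, 126, 126, 124, 121, 119, 118, 119]
130 [109, 109, 108, 109, 109, 110, 110, 110, 113, 115, 68, 60, 64, 66, 67, 70, 
[... 176 characters left out ...]
 127, 128, 128, 131, 129, 126, 124, 121, 116, 117, 117, 116]
150 [175, 175, 177, 177, 181, 180, 178, 177, 181, 184, 181, 81, 58, 62, 68, 69, 69, 71, 74, 70, 74, 74, 75, 78, 73, 57, 48, 42, 48, 48, 50, 46, 48, 46, 55, 59, 55, 51, 49, 43, 44, 46, 49, 62, 73, 78, 74, 74, 76, 74, 72, 72, 72, 72, 70, 69, 61, 77, 111, 130, 130, 131, 132, 126, 126, 120, 118, 118, 118, 117, 118, 119]
170 [174, 176, 175, 177, 177, 179, 179, 178, 179, 178, 180, 185, 172, 77, 61, 66, 70, 69, 72, 72, 65, 50, 33, 42, 43, 47, 46, 43, 47, 49, 43, 47, 46, 48, 50, 49, 47, 47, 47, 44, 43, 46, 48, 43, 43, 40, 40, 53, 70, 75, 73, 72, 66, 67, 61, 73, 110, 171, 203, 202, 198, 195, 195, 196, 193, 171, 125, 120, 119, 118, 120, 121]
```

Emit:
{"api": "play_rows", "payload": {
  "deltas": [
    [0.28,1,0,0,0,0],
    [0.28,1,0,0,0,0],
    [0.28,1,0,0,0,0],
    [0.28,1,0,0,0,0],
    [0.28,1,0,0,0,0],
    [0.28,1,0,0,0,0],
    [0.28,1,0,0,0,0],
    [0.28,1,0,0,0,0]
  ]
}}

```text
clock: 38.15
ee_pos: [0.4844, -0.042, 0.1483]
orientation: [3.139, -0.116, 0.001]
force: [0.3, 1.1, 0.1]
width: 0.0172
finger_force: 44.8
```

Emit:
{"api": "play_rows", "payload": {
  "deltas": [
    [0.28,1,0,0,0,0],
    [0.28,1,0,0,0,0],
    [0.28,1,0,0,0,0],
    [0.28,1,0,0,0,0],
    [0.28,1,0,0,0,0],
    [0.28,1,0,0,0,0],
    [0.28,1,0,0,0,0.254],
    [0,0,0,0,0,0.254]
  ]
}}

```text
clock: 39.15
ee_pos: [0.5278, -0.2569, 0.1482]
orientation: [3.097, -0.523, 0.001]
force: [-0.3, -0.1, -1.0]
width: 0.0167
finger_force: 44.8
```

Emit:
{"api": "play_rows", "payload": {
  "deltas": [
    [0,0,0.7,0,0,0],
    [0,0,0.9,0,0,0],
    [0,0,0.5,0,0,0],
    [0,0,0,0,0,0],
    [0,0,0,0,0,0]
  ]
}}

```text
clock: 39.78
ee_pos: [0.5287, -0.2556, 0.0865]
orientation: [3.099, -0.513, 0.003]
force: [0.9, -0.3, -0.9]
width: 0.0167
finger_force: 44.8
```

Run:
```python
from h import *
s,im=shot("w17");print(s["clock"],s["ee_pos"],s["width"],intray(s["ee_pos"])); show(tray(.0128,.055,-.0095),target(TYAW))
g=im.astype(int).sum(2)//3
for c in (220,252,285): print(c,[int(v) for v in g[75:115,c]])
```

```text
39.775 [ 0.5287 -0.2556  0.0865] 0.0167242766937572 [0.0099 0.0544]
shift [ 0.0783 -0.0257  3.2115] turn [ 0.0014 -0.0049  0.0026]
220 [143, 140, 142, 143, 142, 142, 142, 143, 141, 103, 81, 81, 80, 81, 82, 80, 77, 67, 50, 53, 87, 131, 133, 132, 132, 130, 131, 131, 130, 132, 131, 131, 133, 130, 135, 132, 132, 134, 131, 130]
252 [138, 139, 139, 139, 140, 141, 144, 146, 141, 94, 76, 82, 80, 81, 79, 69, 66, 67, 69, 71, 75, 75, 80, 81, 83, 86, 79, 83, 118, 162, 159, 137, 98, 79, 77, 78, 80, 77, 76, 78]
285 [148, 147, 148, 148, 149, 147, 147, 146, 145, 116, 85, 80, 81, 82, 81, 83, 81, 73, 59, 51, 69, 115, 131, 128, 129, 130, 129, 130, 129, 128, 129, 127, 127, 128, 128, 130, 130, 128, 128, 129]
```

Emit:
{"api": "play_rows", "payload": {
  "deltas": [
    [0.03,-0.02,0.7,0,0,0],
    [0,0,0.8,0,0,0],
    [0,0,0.7,0,0,0],
    [0,0,0.4,0,0,0],
    [0,0,0.2,0,0,0],
    [0,0,0.1,0,0,0],
    [0,0,0,0,0,0]
  ]
}}

```text
clock: 40.7
ee_pos: [0.5295, -0.2552, -0.001]
orientation: [3.099, -0.513, 0.001]
force: [-0.1, 1.0, -0.2]
width: 0.0173
finger_force: 44.8
```

Emit:
{"api": "play_rows", "payload": {
  "deltas": [
    [0,0,0.1,0,0,0],
    [0,0,0,0,0,0]
  ]
}}

```text
clock: 40.95
ee_pos: [0.529, -0.255, -0.0044]
orientation: [-3.099, 0.513, -0.0]
force: [0.6, 0.1, -0.2]
width: 0.0173
finger_force: 44.8
```

Emit:
{"api": "play_rows", "payload": {
  "deltas": [
    [0,0,0.06,0,0,0],
    [0,0,0,0,0,0]
  ]
}}

```text
clock: 41.2
ee_pos: [0.5289, -0.2549, -0.0064]
orientation: [-3.099, 0.513, 0.0]
force: [0.1, 0.2, -0.5]
width: 0.017
finger_force: 44.8
```

Run:
```python
from h import *
s,im=shot("w18");print(s["clock"],s["ee_pos"],intray(s["ee_pos"]),s["force"])
g=im.astype(int).sum(2)//3
for c in (220,252,285): print(c,[int(v) for v in g[75:115,c]])
```

```text
41.2 [ 0.5289 -0.2549 -0.0064] [0.0099 0.0551] [ 0.1223  0.238  -0.543 ]
220 [80, 77, 71, 67, 50, 51, 51, 54, 54, 94, 140, 144, 143, 144, 145, 144, 143, 144, 146, 143, 144, 145, 143, 143, 145, 144, 144, 145, 145, 145, 144, 144, 146, 143, 146, 145, 147, 145, 147, 147]
252 [78, 77, 74, 63, 51, 53, 54, 49, 57, 96, 134, 136, 138, 136, 135, 105, 71, 68, 70, 71, 76, 75, 80, 79, 84, 86, 81, 83, 118, 162, 160, 142, 100, 78, 77, 78, 76, 76, 76, 79]
285 [82, 78, 76, 72, 59, 52, 51, 53, 49, 64, 129, 136, 137, 137, 138, 136, 137, 138, 136, 136, 137, 135, 135, 138, 138, 136, 137, 137, 137, 139, 137, 136, 139, 137, 139, 139, 138, 137, 138, 138]
```

Emit:
{"api": "play_rows", "payload": {
  "deltas": [
    [0.09,0,0.05,0,0,0],
    [0,0,0,0,0,0]
  ]
}}

```text
clock: 41.5
ee_pos: [0.5318, -0.256, -0.0079]
orientation: [3.099, -0.513, 0.0]
force: [0.0, -0.5, 0.1]
width: 0.0171
finger_force: 44.8
```

Emit:
{"api": "play_rows", "payload": {
  "deltas": [
    [0,0,0.04,0,0,0],
    [0,0,0,0,0,0]
  ]
}}

```text
clock: 41.75
ee_pos: [0.5315, -0.2558, -0.0092]
orientation: [-3.099, 0.513, 0.0]
force: [-0.1, -0.3, -1.0]
width: 0.0171
finger_force: 44.8
```

Emit:
{"api": "play_rows", "payload": {
  "deltas": [
    [0,0,0.04,0,0,0],
    [0,0,0,0,0,0]
  ]
}}

```text
clock: 42.0
ee_pos: [0.5315, -0.2558, -0.0103]
orientation: [-3.099, 0.513, 0.0]
force: [0.1, -0.1, -1.5]
width: 0.0174
finger_force: 44.8
```

Emit:
{"api": "play_rows", "payload": {
  "deltas": [
    [0,0,0.04,0,0,0],
    [0,0,0,0,0,0]
  ]
}}

```text
clock: 42.25
ee_pos: [0.5315, -0.2558, -0.0115]
orientation: [-3.099, 0.513, 0.0]
force: [0.4, 0.4, -0.6]
width: 0.0168
finger_force: 44.8
```

Emit:
{"api": "play_rows", "payload": {
  "deltas": [
    [0,0,0.03,0,0,0],
    [0,0,0,0,0,0]
  ]
}}

```text
clock: 42.5
ee_pos: [0.5317, -0.2559, -0.012]
orientation: [3.099, -0.513, 0.0]
force: [-0.8, 0.3, 1.4]
width: 0.0168
finger_force: 44.9
```

Light contact with the floor (+2 N). I'll release.

Emit:
{"api": "play_rows", "payload": {
  "deltas": [
    [0,0,0,0,0,0],
    [0,0,0,0,0,0],
    [0,0,0,0,0,0],
    [0,0,0,0,0,0]
  ],
  "gripper": -0.2
}}

```text
clock: 43.0
ee_pos: [0.5316, -0.2559, -0.0123]
orientation: [-3.099, 0.513, -0.0]
force: [-0.7, 0.3, 1.8]
width: 0.0376
finger_force: 0.0
```

Emit:
{"api": "play_rows", "payload": {
  "deltas": [
    [0,0,-0.3,0,0,0],
    [0,0,-0.8,0,0,0],
    [0,0,-1,0,0,0],
    [0,0,-1,0,0,0],
    [0,0,-1,0,0,0],
    [0,0.5,-1,0,0,0],
    [0,0.9,-1,0,0,0],
    [0,0.9,-1,0,0,0]
  ]
}}

```text
clock: 44.0
ee_pos: [0.5092, -0.3216, 0.2026]
orientation: [3.099, -0.512, 0.001]
force: [0.2, 0.7, -0.1]
width: 0.0374
finger_force: 0.0
```

Emit:
{"api": "play_rows", "payload": {
  "deltas": [
    [0,0,0,0,0,0],
    [0,0,0,0,0,0]
  ]
}}

```text
clock: 44.25
ee_pos: [0.509, -0.3201, 0.1998]
orientation: [-3.098, 0.513, 0.002]
force: [-0.4, -0.3, -0.3]
width: 0.0376
finger_force: 0.0
```

Run:
```python
from h import *
s,im=shot("w19");print(s["clock"],s["ee_pos"],s["width"],intray(s["ee_pos"]))
# project expected points into image, sample columns of each tool butt
c=camera_info("wrist");T=np.linalg.inv(c["tool_from_camera"]);R=Ro.from_rotvec(s["orientation"]).as_matrix()
def px(p):
    q=T[:3,:3]@(R.T@(p-s["ee_pos"]))+T[:3,3]; r=np.hypot(*q[:2]); return q[:2]/r*np.arctan2(r,q[2])*c["mtx"][0,0]+c["mtx"][:2,2]
g=im.astype(int).sum(2)//3
for n,y,z,L in (("knife",.055,.022,.175),("chisel",-.012,.022,.172),("brush",-.067,.016,.097)):
    a,b=px(tray(.099,y,z)),px(tray(.099-L,y,z)); f=px(tray(.099,y,.006)); u=int(round(a[0])); v=int(round(a[1]))
    print(n,"butt px",a,"tip px",b,"wall foot",f,"rows from",v-8,[int(x) for x in g[v-8:v+12,u]])
    for xx in (.085,.055):
        m=px(tray(xx,y,z)); r=int(round(m[1])); k=int(round(m[0])); print("  row",r,"from col",k-25,[int(x) for x in g[r,k-25:k+26]])
```

```text
44.25 [ 0.509  -0.3201  0.1998] 0.03756934244918822 [ 0.0121 -0.013 ]
knife butt px [198.4244 103.7057] tip px [202.6692 233.7418] wall foot [200.5818 104.1898] rows from 96 [116, 87, 82, 80, 84, 79, 68, 78, 124, 110, 73, 74, 80, 80, 85, 117, 150, 85, 73, 75]
  row 115 from col 174 [197, 210, 207, 202, 200, 201, 201, 203, 203, 205, 209, 208, 182, 151, 144, 125, 75, 71, 72, 74, 99, 138, 124, 83, 75, 76, 99, 142, 117, 81, 74, 74, 69, 67, 67, 62, 90, 134, 136, 135, 136, 137, 136, 136, 174, 201, 201, 182, 182, 200, 196]
  row 138 from col 174 [209, 209, 209, 206, 200, 148, 131, 134, 137, 139, 143, 143, 144, 146, 146, 147, 115, 76, 69, 55, 45, 42, 46, 51, 48, 51, 48, 46, 44, 46, 46, 67, 70, 67, 62, 66, 113, 137, 137, 138, 136, 139, 138, 139, 138, 139, 136, 139, 130, 122, 118]
chisel butt px [251.3291 102.8935] tip px [251.1312 232.2512] wall foot [251.3732 103.4513] rows from 95 [126, 90, 82, 80, 82, 83, 75, 64, 85, 95, 60, 53, 57, 59, 57, 79, 86, 81, 58, 54]
  row 114 from col 226 [122, 102, 86, 82, 81, 65, 101, 123, 130, 131, 130, 131, 129, 128, 122, 118, 107, 55, 53, 61, 61, 58, 53, 56
[... 404 characters left out ...]
952 103.7611] tip px [292.7558 177.6566] wall foot [293.2408 104.0721] rows from 96 [153, 94, 116, 120, 108, 110, 114, 82, 88, 73, 75, 71, 78, 96, 99, 91, 82, 70, 69, 65]
  row 115 from col 269 [138, 100, 76, 78, 79, 83, 118, 130, 130, 127, 130, 131, 136, 135, 136, 137, 136, 128, 78, 63, 70, 70, 64, 71, 71, 65, 64, 68, 65, 62, 60, 64, 61, 72, 139, 172, 167, 159, 132, 134, 159, 160, 134, 64, 61, 81, 81, 96, 140, 153, 151]
  row 138 from col 269 [136, 137, 134, 141, 176, 194, 195, 197, 197, 197, 198, 202, 204, 203, 204, 206, 206, 179, 113, 97, 106, 109, 92, 111, 113, 104, 103, 109, 106, 97, 108, 110, 104, 138, 197, 199, 198, 195, 195, 198, 201, 202, 203, 203, 203, 199, 221, 224, 223, 223, 224]
```

Run:
```python
from workcell import *
print(close_job())
```

```text
the job is handed in; nothing more can be done
None
```

The filling knife, chisel and brush are laid flat in their own compartments with handle ends within about 3 mm of the taller end wall by my camera measurements, and the job is handed in at about 44 s (no verdict was returned).

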